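# Set the spring dividers to the pencil lines on a clamped drawer side

### The job

Lock the drawer side down in the layout jig with its toggle clamp, swinging the handle over centre and right down onto its stop. Then take the spring-bow dividers from the tool rest by their legs, squeeze the legs until the gap between the points is the gap between the two pencil lines on the drawer side, and bring one point onto each line, just clear of the wood or touching it lightly. Finish while still holding the dividers there, squeezed and steady, so that a workmate can run up the nut; leave the marking knife, glue bottle and tape roll where they are.

Things in the scene. Friction and masses are not known exactly. Their poses are not given: they have to be found in the camera images.
- handle_grip (a point): Point on the toggle clamp handle, 85 mm from its pivot. The outer part is a black rubber bar 18 mm wide (along jig x), 16 mm thick, from 32 to 118 mm from the pivot, end free. Open, the handle stands nearly upright, the raised clamp arm on its board side (top 120 mm above the bench). Shut, it lies 0.14 rad above level, pointing away from the board (jig -y), grip point 60 mm above the bench.
- handle_pivot (a point): The handle's pivot, 48 mm above the bench; the handle swings in the upright plane of the jig's y and z axes. It turns with the handle: its own -y axis runs along the handle towards the free end.
- clamp_handle (a joint): Handle angle: 0 thrown fully open (handle 1.44 rad above level), grows as it swings down, away from the board; 1.30 is fully home on its stop. Stays where left while open (0.08 N m friction). The sprung foot meets the board at about 0.9, dead centre is at about 1.15, beyond it the handle stays locked by itself. Under 10 N at the grip takes it over.
- clamp_arm: The steel arm of the toggle clamp, 82 mm long, moved by the handle through a link, with a sprung rubber-tipped foot at its end which presses on the middle of the board. Origin on the arm's pivot.
- jig: Layout jig, fixed: wooden base 130 x 220 x 18 mm, 12 mm high fence on its +y side and 12 mm high stop at its +x end, clamp on its -y side. Origin on the bench under the nominal middle of the board, 35 mm in from the base's -x edge; z up. Nothing stands beyond the base on its -x side, which looks roughly towards the robot.
- board: Drawer side, painted white, 150 x 95 x 15 mm, loose on the jig base with its top 33 mm above the bench. Origin at the centre of its underside, x lengthwise, z up. Its -x end sticks out freely 40 mm beyond the jig base, towards the robot.
- line_l (a point): Middle of the one pencil line, on the board's top face, 33 mm above the bench, 20 mm in from the board's free end and 16 mm to the +y side of its middle. A dark line 2 mm wide and 40 mm long along the board's x, starting at the free end. Axes as the board's.
- line_r (a point): Middle of the other pencil line, the same at 16 mm to the -y side: the lines are parallel and 32 mm apart.
- dividers: Steel spring-bow dividers, about 0.12 kg, balancing near the gripping place, lying level on the rest, mid-thickness 45 mm above the bench. Origin midway between the leg pivots; x along the tool to the points (at x = 174 mm), y across to the left leg, z up. The round spring bow reaches back to x = -33 mm; a cross screw with an 11 mm nut is at x = 30 mm, reaching to y = -46 mm.
- dividers_mid (a point): Centre of the gripping place, midway between the legs, 68 mm towards the points from the body's origin, same axes. Legs here are 9 mm wide, 10 mm thick, straight from 34 to 129 mm; relaxed they measure 54 mm over their outsides here; at a point gap of 32 mm they are parallel and 41 mm over their outsides. 100 mm of leg is free between screw and front rail, 28 mm of height below.
- leg_l (a joint): Squeeze of each leg from sprung open, rad (both move alike): 0 relaxed, 0.19 shut. The legs pivot 7 mm either side of the tool's middle line. Gap between the points = 14 + 348.5 sin(0.150 - value) mm: 66 mm relaxed, 32 mm at 0.098. Spring: 0.51 N m a leg to start, plus 4.6 N m/rad: about 14 N on each leg at the gripping place holds 32 mm.
- point_l (a point): The point of the left (+y) leg, at the very tip, on the middle of the thickness (2 mm thick at the tip, 9 mm thick 47 mm behind it).
- point_r (a point): The point of the right (-y) leg, likewise.
- rest: Fixed wooden tool rest: base 230 x 250 x 12 mm with two rails along y, tops 40 mm above the bench, with 9 mm upstands beside the tools. The dividers lie across both rails, under their bow and near their points, 147 mm clear between. Origin on the bench about below the dividers' origin; its x runs along the dividers.
- knife: Bystander: marking knife with dark wooden handle, 190 mm long, lying on the same rest, 90 mm to the +y side of the dividers' middle line.
- glue: Bystander: white glue bottle, 60 mm across, about 170 mm tall, standing on the bench.
- tape: Bystander: roll of tape lying on the bench, 100 mm across, 25 mm high.
Things that resemble listed ones, but are neither listed nor needed, are in the scene too. What is shaped like the dividers but turquoise is not meant.

How it is judged:
On the way, in this order (a step that is already met when the one before it is completed fails the run):
1. the toggle clamp is locked home on the drawer side (value of joint clamp_handle above 1.22 rad and contact force between clamp_arm and board above 5 N), for 0.2 s.
2. the dividers are lifted clear of the rest by their legs, the clamp still locked (height (world z) of dividers_mid above 0.07 m and contact force between dividers and the fingers above 2 N and contact force between dividers and rest below 0.05 N and value of joint clamp_handle above 1.22 rad), for 0.2 s.
At the end, for the whole second after the job is handed in: Clamp home (joint over 1.22), pressing the board over 5 N. Dividers held by the fingers (over 2 N), still, off rest and jig; point gap 32 mm +/- 2.8; a point on each line within 3.5 mm sideways and its length, -2 to 7 mm above the wood, pressing it under 6 N; through the last second (all of step 1 and distance between point_l and point_r between 0.0292 and 0.0348 m and ((y of point_l in the frame of line_l between -0.0035 and 0.0035 m and y of point_r in the frame of line_r between -0.0035 and 0.0035 m and x of point_l in the frame of line_l between -0.02 and 0.02 m and x of point_r in the frame of line_r between -0.02 and 0.02 m) or (y of point_r in the frame of line_l between -0.0035 and 0.0035 m and y of point_l in the frame of line_r between -0.0035 and 0.0035 m and x of point_r in the frame of line_l between -0.02 and 0.02 m and x of point_l in the frame of line_r between -0.02 and 0.02 m)) and z of point_l in the frame of line_l between -0.002 and 0.007 m and z of point_r in the frame of line_l between -0.002 and 0.007 m and contact force between dividers and the fingers above 2 N and contact force between dividers and board below 6 N and contact force between dividers and rest below 0.05 N and contact force between dividers and jig below 0.05 N and linear speed of dividers below 0.02 m/s and velocity of joint leg_l between -0.05 and 0.05 rad/s); the arm keeps its last pose, push and grip.
It fails at once if the marking knife, glue bottle or tape roll is moved by more than 15 mm (distance of any of knife, glue, tape from where it was at the start of the episode above 0.015 m).
It also fails if it takes over 54 s, if anything falls off the work surface, if the arm or the gripper's body presses on something with over 40 N, if the wrist force passes 120 N, or if a joint passes its speed limit or range.

### The arm

A 6-joint arm with a two-finger parallel gripper is mounted at the origin on the work surface. World frame = base frame: x ahead of the robot, y to its left, z up, the work surface at z = 0. Lengths are in m, angles in rad, forces in N, time in s.
With the tool pointing down it reaches from about 0.375 to 0.9 m from the base axis. Payload 3.1 kg.
Tool frame: the origin (TCP) lies on the centre line of the jaws, within the pads' length; the fingertips stand 11 mm ahead of it and the grasp point (between the pads) lies 8 mm behind it; x points along the fingers, y is the direction in which the jaws open and shut, and the axes are right-handed (so a half turn about x gives the same grasp; the last joint's range is limited). The gripper opens to 87 mm and grips with 3 to 60 N. Pads are 19 mm wide; open, the fingers measure 117 mm over their backs; the gripper's body (75 mm by 190 mm) begins 51 mm behind the grasp point.
Start: joints at [0.967, 0.527, 1.433, -0, 1.181, -0.178], TCP at [0.258, 0.569, 0.203] pointing down, gripper open.
Joint ranges: [-3.08, 3.08], [-0.75, 2.2], [0.22, 2.44], [-1.43, 4.57], [0, 2.65], [-2.85, 2.85]. Speed limits (rad/s): [2.79, 2.79, 3.14, 3.14, 3.14, 3.14].

### API

Orientations are given as a unit quaternion [x, y, z, w].
In Python, from rig import robot, camera, camera_info gives the robot as it stands.
- The arm moves only by the shell command python3 -m inch 'ROWS' [FORCE]. ROWS is JSON, a list that holds one entry, the list of rows, each a list of 5 numbers: the shift along the tool's x, y, z in cm, then the turn about the tool's x in rad, then the opening, from 0 (shut) to 1 (fully open). A call has 1 to 8 rows; each row shifts and turns the pose as measured when the row begins, along the tool's axes as they then stand; what a row does not reach is not made up. A row lasts 1/12 s, in which the tool goes at most 41.7 mm and 7.16 degrees, less where a joint would pass 70% of its speed; a pose out of reach is approached as far as the arm can. A call with a gripper value outside its range is refused whole. The fingers move at their own pace and stop on an object; FORCE is the grip in N (left out, the last holds). Time passes only in rows, so rows that do not move let the fingers close. It gives the time, the measured TCP pose, the force and the opening at its end, in the units of the state.
- robot.get_obs(): the state, without advancing time (a new reading comes with each control period).
- camera(name): name is "scene" or "top" or "wrist"; returns the picture (480x640x3 uint8, red, green, blue); there is no depth.
- camera_info(name): a dict with "camera_matrix" (3x3 intrinsics, pixels), "dist" ([k1, k2, p1, p2, k3] as OpenCV has them; the pictures are not rectified), "rvec" (rotation vector, rad) and "tvec" (3), from world to camera coordinates, as OpenCV has them. Camera axes: x right, y down, z forward; pixel columns grow to the right and rows downward; lengths in m; the calibration is good to about 2 mm. A picture is of the moment at which its call begins: read the wrist's pose just before it. camera_info takes no time and is no camera call; for the wrist camera it gives the pose at the moment of the call.
- robot.hand_in(): hands the job in, once; it reports no verdict.
The state is a dict: "time": time; "q": joint angles; "joint_velocities": joint speeds; "joint_torque": joint torques, N m; "position": TCP position; "tool_rot": TCP orientation; "ft_force": force on the tool from outside, world axes, zero at the start; "moment": the same for the moment, N m; "grip_width": finger opening in m.
Only numpy, scipy, OpenCV 4.12 (cv2) and the standard library are available. Lean on these libraries where they do the work, as an engineer would, in place of code of your own. Each camera call takes 0.05 s, during which the arm holds its last target. There are 200 camera calls.

## Working session

There is one attempt and no reset: what is moved stays moved. The work goes in short steps, Python scripts to look and compute and a shell command to move; the robot and the scene stay as the last step left them, time stands still between calls to the robot, and variables do not carry over. Pictures are saved under pics/ and viewed, about 8 in all and at most 12, crops included, and the job is handed in when it is done.

```bash
ls; mkdir -p pics
python3 - <<'E'
from rig import robot,camera,camera_info
import cv2
for n in("scene","top"):
    cv2.imwrite(f"pics/{n}1.png",camera(n)[:,:,::-1])
    i=camera_info(n);print(n,i)
print(robot.get_obs())
E
```

```text
pics
scene {'camera_matrix': array([[494.15873692,   0.        , 320.08541992],
       [  0.        , 494.15873692, 244.46441625],
       [  0.        ,   0.        ,   1.        ]]), 'dist': array([-0.13823086,  0.        ,  0.        ,  0.        ,  0.        ]), 'rvec': array([ 2.18281328,  1.29429259, -0.42498464]), 'tvec': array([-0.30546784, -0.21871588,  1.32374098])}
top {'camera_matrix': array([[440.17239984,   0.        , 329.36126246],
       [  0.        , 440.17239984, 246.15482346],
       [  0.        ,   0.        ,   1.        ]]), 'dist': array([-0.07193236,  0.        ,  0.        ,  0.        ,  0.        ]), 'rvec': array([ 2.18875323, -2.15132044,  0.07154884]), 'tvec': array([0.08411968, 0.493787  , 0.88583847])}
{'time': 0.1, 'q': array([ 9.66494762e-01,  5.28377451e-01,  1.43379502e+00, -3.71192232e-05,
        1.18143523e+00, -1.78500335e-01]), 'joint_velocities': array([ 0.00213325, -0.00288145, -0.00342143,  0.00053372,  0.00048868,
        0.00071218]), 'joint_torque': array([-2.26274251e-04, -4.40989208e+01, -1.77151036e+01,  6.35006838e-02,
        5.33912249e-02, -4.85682858e-05]), 'position': array([0.25772332, 0.56859603, 0.20226031]), 'tool_rot': array([ 0.14874063,  0.69140309, -0.150067  ,  0.69088197]), 'ft_force': array([ 0.09567655, -0.62287219,  0.53760298]), 'moment': array([-0.10201731,  0.02613195,  0.03744095]), 'grip_width': 0.08675612910574491}
```

View pics/top1.png

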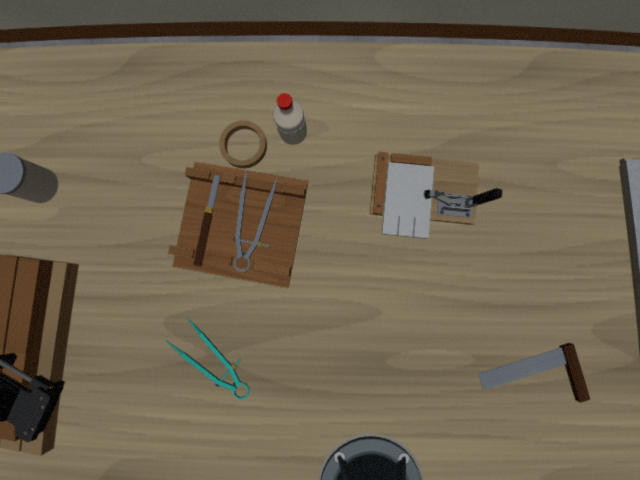

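View pics/scene1.png

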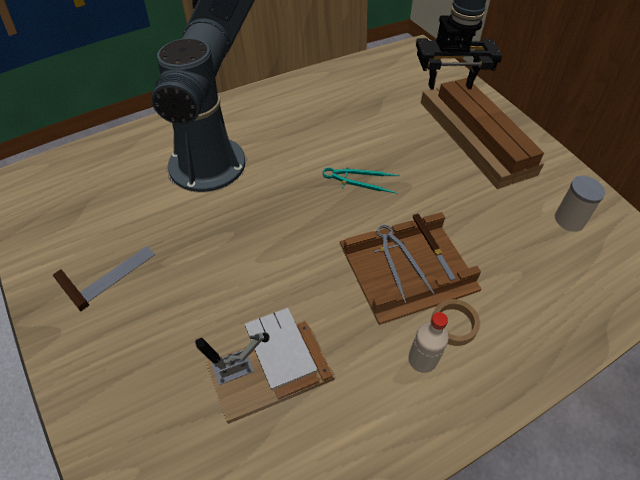

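The top view shows the board at (408,200) with its lines running down to about (398..415,235), and the clamp handle tip at (500,193). The real dividers have their ring at (242,263) and points at (243,175) and (275,180). The turquoise decoy is at (210,360), the tape at (243,144) and the glue at (289,115). Next I'll measure these.

```bash
cat > h.py <<'E'
import numpy as np, cv2
from scipy.spatial.transform import Rotation as R
from rig import robot,camera,camera_info
def ray(i,uv):
    uv=np.array(uv,float).reshape(-1,1,2)
    n=cv2.undistortPoints(uv,i["camera_matrix"],i["dist"])[:,0]
    M=cv2.Rodrigues(np.array(i["rvec"]))[0]
    return -M.T@i["tvec"], np.c_[n,np.ones(len(n))]@M
def plane(i,uv,z):
    c,d=ray(i,uv); return c+d*((z-c[2])/d[:,2])[:,None]
def proj(i,p):
    return cv2.projectPoints(np.array(p,float).reshape(-1,1,3),np.array(i["rvec"]),np.array(i["tvec"]),i["camera_matrix"],i["dist"])[0][:,0]
def tri(i1,u1,i2,u2):
    c1,d1=ray(i1,u1);c2,d2=ray(i2,u2);d1=d1[0];d2=d2[0]
    s,t=np.linalg.lstsq(np.c_[d1,-d2],c2-c1,rcond=None)[0]
    return (c1+s*d1+c2+t*d2)/2, np.linalg.norm(c1+s*d1-c2-t*d2)
E
python3 - <<'E'
from h import *
im=cv2.imread("pics/top1.png");i=camera_info("top")
# board
m=cv2.inRange(im,(140,140,140),(255,255,255));m[:, :370]=0;m[:,445:]=0;m[:140]=0;m[245:]=0
m=cv2.morphologyEx(m,cv2.MORPH_CLOSE,np.ones((7,7)))
c=max(cv2.findContours(m,0,2)[0],key=cv2.contourArea)
r=cv2.minAreaRect(c);b=cv2.boxPoints(r);print(r);print(plane(i,b,.033).round(4))
w=camera_info("wrist");o=robot.get_obs()
M=cv2.Rodrigues(np.array(w["rvec"]))[0];cam=-M.T@w["tvec"]
T=R.from_quat(o["tool_rot"]).as_matrix()
print("wristcam in tool",T.T@(cam-o["position"]),"axes(cols cam x,y,z in tool)",(T.T@M.T).round(3),w["camera_matrix"][0])
print("T",T.round(3))
A=cv2.resize(im[150:250,360:510],None,fx=4,fy=4,interpolation=2)
s=cv2.imread("pics/scene1.png")
B=cv2.resize(im[160:280,210:310],None,fx=4,fy=4,interpolation=2)
C=cv2.resize(s[300:400,190:340],None,fx=4,fy=4,interpolation=2)
cv2.imwrite("pics/c1.png",np.hstack([np.vstack([A,C])[:, :],np.zeros((800,1,3),np.uint8)])[:800:1])
out=np.zeros((600,800,3),np.uint8)
out[:300,:450]=cv2.resize(A,(450,300));out[300:,:450]=cv2.resize(C,(450,300));out[:420,450:]=cv2.resize(B,(350,420))
cv2.imwrite("pics/c1.png",out)
E
```

```text
((408.10662841796875, 199.827880859375), (45.26787185668945, 70.07466125488281), 5.19442892074585)
[[ 0.5207 -0.0152  0.033 ]
 [ 0.6664 -0.0275  0.033 ]
 [ 0.6594 -0.121   0.033 ]
 [ 0.5138 -0.1072  0.033 ]]
wristcam in tool [-0.18106568  0.00023965 -0.07444031] axes(cols cam x,y,z in tool) [[-0.    -0.272  0.962]
 [ 1.     0.001  0.001]
 [-0.001  0.962  0.272]] [336.92340741   0.         325.29794078]
T [[-0.001  0.413  0.911]
 [-0.002  0.911 -0.413]
 [-1.    -0.002 -0.   ]]
```

View pics/c1.png

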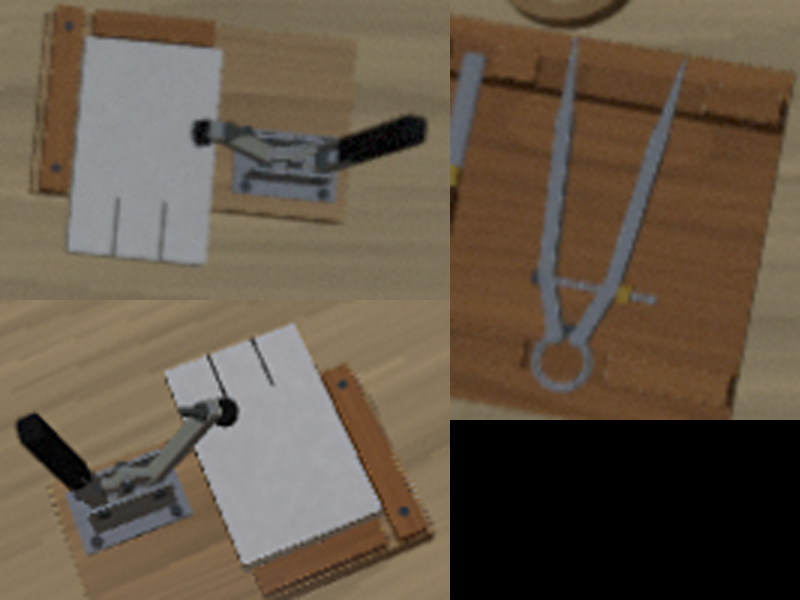

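The crop shows the lines clearly, the handle nearly upright with its tip at top px (501.7,193) and its root at (471.7,201.7), and the divider points at about (245.7,171.4) and (277.1,178) with the ring at (242,263.4).

Run:
```python
from h import *
i=camera_info("top");s=camera_info("scene");im=cv2.imread("pics/top1.png")
print("tip tri",tri(i,[501,193],s,[200,340]),"root",tri(i,[471.7,201.7],s,[221.7,363]))
print("tip@.165",plane(i,[500,193],.165),"root@.085",plane(i,[471.7,201.7],.085))
P=plane(i,[[245.7,171.4],[277.1,178],[242,263.4]],.045);print(P.round(4))
m=(P[0]+P[1])/2;d=m-P[2];print("gap",np.linalg.norm(P[0]-P[1]),"len",np.linalg.norm(d),"yaw",np.arctan2(d[1],d[0]))
u=d/np.linalg.norm(d);print("mid",m-u*.106*1)
# leg centroids at rows along legs
hsv=cv2.cvtColor(im,cv2.COLOR_BGR2HSV);k=((hsv[...,1]<60)&(im.max(2)>90)).astype(np.uint8)
for x in(40,55,68,80,100,120):
    c=P[2]+u*(x+18);n=np.array([-u[1],u[0],0])
    t=np.linspace(-.045,.045,361);px=proj(i,c+t[:,None]*n).astype(np.float32)
    v=cv2.remap(hsv[...,1].astype(np.float32),px[:,0],px[:,1],1).ravel()
    L=t[v<95];a=L[L>0];b=L[L<0];print(x,[(q.min().round(4),q.max().round(4)) if len(q) else None for q in(a,b)])
w=robot.get_obs();print(R.from_quat(w["tool_rot"]).as_matrix().round(3))
```

```text
tip tri (array([ 0.57938767, -0.20725757,  0.16830019]), np.float64(0.0046235411921606035)) root (array([ 0.58356545, -0.18727377,  0.06198801]), np.float64(0.00579269293947668))
tip@.165 [[ 0.57915189 -0.20891832  0.165     ]] root@.085 [[ 0.57795378 -0.18288822  0.085     ]]
[[0.6414 0.2667 0.045 ]
 [0.6283 0.2015 0.045 ]
 [0.4525 0.2675 0.045 ]]
gap 0.06652301336090112 len 0.18535239665899914 yaw -0.1809553121637607
mid [0.53059569 0.25319171 0.045     ]
40 [(np.float64(0.0003), np.float64(0.045)), (np.float64(-0.045), np.float64(-0.0003))]
55 [(np.float64(0.0003), np.float64(0.045)), (np.float64(-0.045), np.float64(-0.0003))]
68 [(np.float64(0.0003), np.float64(0.045)), (np.float64(-0.045), np.float64(-0.0003))]
80 [(np.float64(0.0003), np.float64(0.045)), (np.float64(-0.045), np.float64(-0.0003))]
100 [(np.float64(0.0003), np.float64(0.045)), (np.float64(-0.045), np.float64(-0.0003))]
120 [(np.float64(0.0003), np.float64(0.045)), (np.float64(-0.045), np.float64(-0.0003))]
[[-0.001  0.413  0.911]
 [-0.002  0.911 -0.413]
 [-1.    -0.002 -0.   ]]
```

```bash
python3 -m inch '[[[0,0,0,-0.114,0],[0,0,0,-0.114,0],[0,0,0,-0.114,0],[0,-3.5,1.9,0,0],[0,-3.5,1.9,0,0],[0,-3.5,1.9,0,0],[0,-3.5,1.9,0,0],[0,-3.5,1.9,0,0]]]' 30
cat >> h.py <<'E'
def go(x,y,z=None):
    o=robot.get_obs();T=R.from_quat(o["tool_rot"]).as_matrix()
    p=o["position"];d=T.T@(np.array([x,y,p[2] if z is None else z])-p)
    print("t",round(o["time"],2),"pos",p.round(4),"F",o["ft_force"].round(1),"w",round(o["grip_width"],4),"yaw(y)",round(np.arctan2(T[1,1],T[0,1])-np.pi/2,4),"toolx",T[:,0].round(3),"shift cm",(d*100).round(2))
E
python3 -c "
from h import *
go(.581,-.170,.2)"
```

```text
time: 0.77
position: [0.3387, 0.3879, 0.1978]
tool_rot: [0.018, 0.708, -0.019, 0.705]
ft_force: [2.0, 0.1, -0.6]
grip_width: 0.0418
t 0.77 pos [0.3387 0.3879 0.1978] F [ 2.   0.1 -0.6] w 0.0418 yaw(y) -0.0521 toolx [-0.005 -0.001 -1.   ] shift cm [ -0.26 -54.45  27.1 ]
```

```bash
python3 -m inch '[[[0,-4,2,0.03,0],[0,-4,2,0,0],[0,-4,2,0,0],[0,-4,2,0,0],[0,-4,2,0,0],[0,-4,2,0,0],[0,-4,2,0,0],[0,-4,2,0,0]]]'
python3 -m inch '[[[0,-4,2,0,0],[0,-4,2,0,0],[0,-4,2,0,0],[0,-4,2,0,0],[0,-4,2,0,0],[0,-2,1,0,0],[0,0,0,0,0],[0,0,0,0,0]]]'
python3 -c "
from h import *
go(.581,-.170,.2)"
```

```text
time: 1.43
position: [0.4603, 0.0772, 0.1964]
tool_rot: [0.028, 0.709, -0.029, 0.704]
ft_force: [0.1, 0.5, -0.4]
grip_width: 0.0005
time: 2.1
position: [0.5468, -0.1491, 0.1937]
tool_rot: [0.031, 0.709, -0.034, 0.704]
ft_force: [0.1, 0.5, 1.0]
grip_width: 0.0002
t 2.1 pos [ 0.5468 -0.1491  0.1937] F [0.1 0.5 1. ] w 0.0002 yaw(y) -0.0929 toolx [-0.007 -0.004 -1.   ] shift cm [-0.65 -1.77  3.59]
```

```bash
python3 -m inch '[[[0,-1,1.8,0,0],[0,-0.6,1.8,0,0],[0,0,0,0,0],[0,0,0,0,0]]]'
python3 - <<'E'
from h import *
go(.581,-.170,.147)
t=camera("top");w=camera("wrist");s=camera("scene")
out=np.zeros((600,800,3),np.uint8)
out[:300,:400]=cv2.resize(w,(400,300))
out[:300,400:]=cv2.resize(s[270:420,150:350],(400,300));out[300:]=cv2.resize(t[130:250,360:520],(400*2,300))[:, :800]
cv2.imwrite("pics/w1.png",out[:,:,::-1])
E
```

```text
time: 2.43
position: [0.5777, -0.1636, 0.1915]
tool_rot: [0.033, 0.712, -0.032, 0.701]
ft_force: [-1.7, 0.8, 0.3]
grip_width: 0.0007
t 2.43 pos [ 0.5777 -0.1636  0.1915] F [-1.7  0.8  0.3] w 0.0007 yaw(y) -0.0912 toolx [-0.015  0.002 -1.   ] shift cm [ 4.44 -0.61  0.45]
```

View pics/w1.png

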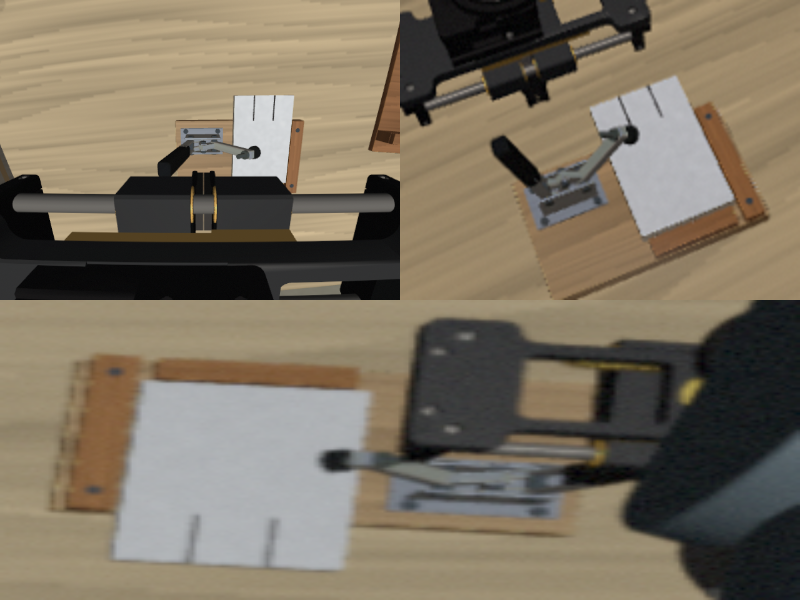

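The wrist view shows the handle running from its root at (190,148) to its tip at (163,168) in the crop (x1.6 for full px), left of and nearer the robot than the fingertips at (203,205). I'll check that with rays.

Run:
```python
from h import *
i=camera_info("wrist");s=camera_info("scene")
print(proj(i,robot.get_obs()["position"])/1.6)
print("tip@.165",plane(i,np.array([[167,163],[163,168]])*1.6,.165), "root@.08",plane(i,np.array([[187,149]])*1.6,.08))
print("board lines start/end@.033",plane(i,np.array([[253,96],[254,120],[275,96],[275,120]])*1.6,.033))
print(tri(i,np.array([165,167])*1.6,s,[150+100/2,270+143/2]))
```

```text
[[202.98849113 174.27174541]]
tip@.165 [[ 0.57209619 -0.20092268  0.165     ]
 [ 0.57721464 -0.20587528  0.165     ]] root@.08 [[ 0.58042782 -0.18717523  0.08      ]]
board lines start/end@.033 [[ 0.51588046 -0.07912426  0.033     ]
 [ 0.55382252 -0.07873651  0.033     ]
 [ 0.51883183 -0.04435765  0.033     ]
 [ 0.55679771 -0.04462606  0.033     ]]
(array([ 0.57825377, -0.20558188,  0.15880473]), np.float64(0.0011697951793680661))
```

```bash
python3 -m inch '[[[1.5,0.2,0.3,0,0],[1.5,0,0,0,0],[1.4,0,0,0,0],[0,0,0,0,0],[0,0,0,0,0]]]'
python3 -c "
from h import *
go(.578,-.191,.145)"
```

```text
time: 3.0
position: [0.5769, -0.1573, 0.1488]
tool_rot: [0.031, 0.712, -0.03, 0.701]
ft_force: [0.6, -0.7, 1.8]
grip_width: 0.0007
t 3.0 pos [ 0.5769 -0.1573  0.1488] F [ 0.6 -0.7  1.8] w 0.0007 yaw(y) -0.0871 toolx [-0.015  0.002 -1.   ] shift cm [ 0.37 -3.35  0.4 ]
```

```bash
python3 -m inch '[[[0.1,-1,0.1,0,0],[0.1,-1,0.1,0,0],[0.1,-1,0.1,0,0],[0.2,-1,0.1,0,0],[0.3,-1,0,0,0],[0.4,-0.9,0,0,0],[0,0,0,0,0]]]'
python3 -c "
from h import *
go(.575,-.215,.135)"
```

```text
time: 3.58
position: [0.5764, -0.2252, 0.1413]
tool_rot: [0.029, 0.71, -0.032, 0.703]
ft_force: [-0.5, 0.2, -0.8]
grip_width: 0.0001
t 3.58 pos [ 0.5764 -0.2252  0.1413] F [-0.5  0.2 -0.8] w 0.0001 yaw(y) -0.0863 toolx [-0.01  -0.005 -1.   ] shift cm [ 0.62  1.01 -0.22]
```

```bash
python3 -m inch '[[[0.8,-0.4,0,0,0],[0.9,-0.4,0,0,0],[0.9,-0.4,0,0,0],[0,0,0,0,0]]]'
python3 - <<'E'
from h import *
go(.573,-.255,.1)
s=camera("scene");w=camera("wrist")
out=np.zeros((300,800,3),np.uint8)
out[:,:400]=cv2.resize(w,(400,300))
out[:,400:]=cv2.resize(s[270:420,150:350],(400,300))
cv2.imwrite("pics/w2.png",out[:,:,::-1])
E
```

```text
time: 3.92
position: [0.5745, -0.257, 0.1267]
tool_rot: [0.016, 0.708, -0.042, 0.705]
ft_force: [0.6, 0.8, -0.6]
grip_width: 0.0008
t 3.92 pos [ 0.5745 -0.257   0.1267] F [ 0.6  0.8 -0.6] w 0.0008 yaw(y) -0.0824 toolx [-0.007 -0.037 -0.999] shift cm [ 2.66  0.28 -0.15]
```

View pics/w2.png

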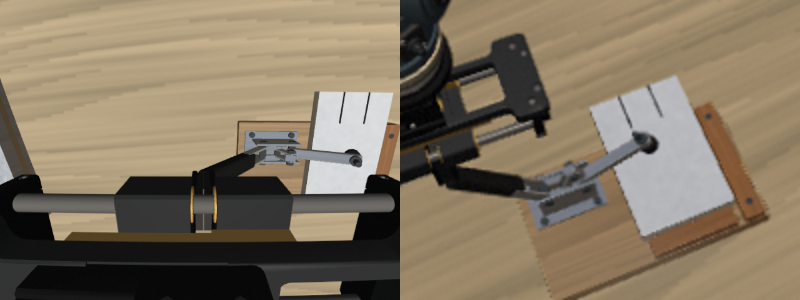

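The handle is coming down, at about 40°, with the fingers near its outer end. I'll bring them back inward while pressing down.

```bash
python3 -m inch '[[[0.6,0.7,0,0,0],[1,0.4,0,0,0],[1,0.1,0,0,0],[0,0,0,0,0]]]'
python3 -c "
from h import *
go(.573,-.255,.08)"
```

```text
time: 4.35
position: [0.5755, -0.2684, 0.1133]
tool_rot: [-0.005, 0.707, -0.054, 0.706]
ft_force: [-0.0, 1.1, -0.4]
grip_width: 0.0005
t 4.35 pos [ 0.5755 -0.2684  0.1133] F [-0.   1.1 -0.4] w 0.0005 yaw(y) -0.0692 toolx [-0.004 -0.084 -0.996] shift cm [ 3.2   1.59 -0.35]
```

```bash
python3 -c "
from h import *
o=robot.get_obs()
for k in ('q','joint_velocities','joint_torque','ft_force','moment'): print(k,o[k].round(3))"
python3 -m inch '[[[0,0,0,0,0],[0,0,0,0,0]]]'
python3 -c "
from h import *
go(.573,-.255,.08);print(robot.get_obs()['q'].round(3))"
```

```text
q [-0.574  0.637  1.513 -0.09   0.951 -2.025]
joint_velocities [-0.015 -0.046 -0.024 -0.077  0.032  0.004]
joint_torque [-9.9800e-01 -4.7013e+01 -1.5565e+01 -7.2300e-01 -1.7900e-01 -6.0000e-03]
ft_force [-0.033  1.073 -0.399]
moment [ 0.126  0.016 -0.015]
time: 4.52
position: [0.5758, -0.2675, 0.113]
tool_rot: [-0.005, 0.706, -0.054, 0.706]
ft_force: [1.3, -0.5, -0.7]
grip_width: 0.001
t 4.52 pos [ 0.5758 -0.2675  0.113 ] F [ 1.3 -0.5 -0.7] w 0.001 yaw(y) -0.0702 toolx [-0.003 -0.083 -0.997] shift cm [ 3.18  1.5  -0.38]
[-0.574  0.637  1.513 -0.088  0.95  -2.025]
```

```bash
python3 -m inch '[[[-2,0,0,0,0],[-3,0,0,0,0],[-3,0,0,0,0],[0,1,0,0,0],[0,1,0,0,0],[0,0,0,0,0]]]'
python3 - <<'E'
from h import *
go(.573,-.255,.08)
print(robot.get_obs()['q'].round(3))
s=camera("scene");w=camera("wrist")
out=np.zeros((300,800,3),np.uint8)
out[:,:400]=cv2.resize(w,(400,300))
out[:,400:]=cv2.resize(s[270:420,150:350],(400,300))
cv2.imwrite("pics/w3.png",out[:,:,::-1])
E
```

```text
time: 5.02
position: [0.5771, -0.2292, 0.186]
tool_rot: [-0.0, 0.709, -0.047, 0.703]
ft_force: [-0.1, 0.8, 0.0]
grip_width: 0.0004
t 5.02 pos [ 0.5771 -0.2292  0.186 ] F [-0.1  0.8  0. ] w 0.0004 yaw(y) -0.0655 toolx [-0.011 -0.066 -0.998] shift cm [10.75 -1.89 -0.16]
[-0.524  0.536  1.473 -0.07   1.11  -1.999]
```

View pics/w3.png

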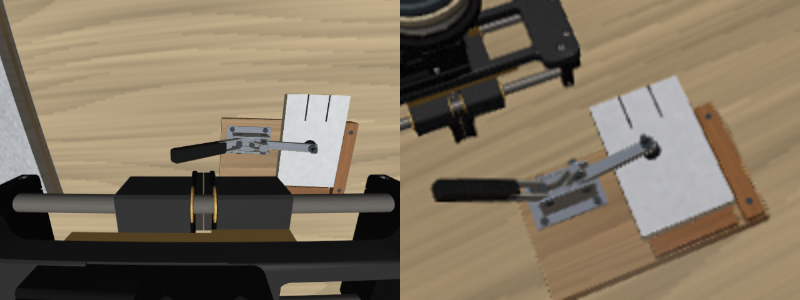

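The handle is about half closed: its tip is at (433,190) in the scene crop and (171,155) in the wrist crop.

Run:
```python
from h import *
i=camera_info("wrist");s=camera_info("scene")
print(tri(i,np.array([174,155])*1.6,s,[150+35/2,270+190/2]))
print(tri(i,np.array([226,147])*1.6,s,[150+118/2,270+190/2]))
```

```text
(array([ 0.5743712 , -0.27166424,  0.12254572]), np.float64(0.0026913653301943313))
(array([ 0.58127258, -0.20640037,  0.06914966]), np.float64(0.002232241998594932))
```

```bash
python3 -m inch '[[[2,0.15,0,0,0],[2,0.15,0,0,0],[1.8,0.1,0,0,0],[0,0,0,0,0],[0,0,0,0,0]]]'
python3 -c "
from h import *
go(.575,-.235,.115)"
```

```text
time: 5.53
position: [0.5745, -0.2292, 0.1202]
tool_rot: [-0.0, 0.712, -0.045, 0.7]
ft_force: [0.8, 0.0, -0.2]
grip_width: 0.001
t 5.53 pos [ 0.5745 -0.2292  0.1202] F [ 0.8  0.  -0.2] w 0.001 yaw(y) -0.0638 toolx [-0.019 -0.064 -0.998] shift cm [ 0.56 -0.54  0.1 ]
```

```bash
python3 -m inch '[[[0.8,-0.2,0,0,0],[0.8,-0.2,0,0,0],[0.8,-0.2,0,0,0]]]'
python3 -c "
from h import *
go(.575,-.245,.1)"
python3 -m inch '[[[1,-0.1,0,0,0],[1,-0.1,0,0,0],[1,-0.1,0,0,0]]]'
python3 -c "
from h import *
go(.575,-.255,.08)"
```

```text
time: 5.78
position: [0.5749, -0.2379, 0.0968]
tool_rot: [-0.001, 0.711, -0.046, 0.701]
ft_force: [0.9, 0.4, 1.2]
grip_width: 0.0007
t 5.78 pos [ 0.5749 -0.2379  0.0968] F [0.9 0.4 1.2] w 0.0007 yaw(y) -0.0635 toolx [-0.016 -0.065 -0.998] shift cm [-0.27 -0.73  0.05]
time: 6.03
position: [0.5758, -0.2454, 0.0665]
tool_rot: [-0.002, 0.71, -0.047, 0.703]
ft_force: [-0.3, -0.3, 3.4]
grip_width: 0.0006
t 6.03 pos [ 0.5758 -0.2454  0.0665] F [-0.3 -0.3  3.4] w 0.0006 yaw(y) -0.0642 toolx [-0.012 -0.069 -0.998] shift cm [-1.28 -1.06 -0.03]
```

```bash
python3 -m inch '[[[0.8,0,0,0,0],[0.8,0,0,0,0]]]'
python3 - <<'E'
from h import *
go(.573,-.255,.08)
s=camera("scene");w=camera("wrist")
out=np.zeros((300,800,3),np.uint8)
out[:,:400]=cv2.resize(w,(400,300))
out[:,400:]=cv2.resize(s[270:420,150:350],(400,300))
cv2.imwrite("pics/w4.png",out[:,:,::-1])
E
```

```text
time: 6.2
position: [0.576, -0.2478, 0.049]
tool_rot: [-0.002, 0.709, -0.048, 0.703]
ft_force: [0.4, -0.0, -0.3]
grip_width: 0.0005
t 6.2 pos [ 0.576  -0.2478  0.049 ] F [ 0.4 -0.  -0.3] w 0.0005 yaw(y) -0.0648 toolx [-0.011 -0.07  -0.998] shift cm [-3.04 -0.95 -0.27]
```

View pics/w4.png

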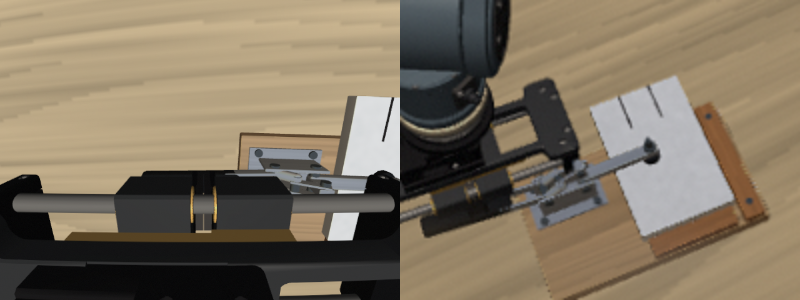

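```bash
python3 -m inch '[[[-3,0,0,0,0],[-3,0,0,0,0],[-3,0,0,0,0],[-3,0,0,0,0],[0,0,0,0,0],[0,0,0,0,0]]]'
python3 - <<'E'
from h import *
go(.573,-.255,.08)
s=camera("scene");w=camera("wrist");t=camera("top")
cv2.imwrite("pics/s5.png",s[:,:,::-1]);cv2.imwrite("pics/t5.png",t[:,:,::-1]);cv2.imwrite("pics/wf5.png",w[:,:,::-1])
out=np.zeros((600,800,3),np.uint8)
out[:300,:400]=cv2.resize(w[120:360,200:520],(400,300))
out[:300,400:]=cv2.resize(s[270:420,150:350],(400,300))
out[300:,:400]=cv2.resize(t[130:280,340:540],(400,300))
cv2.imwrite("pics/w5.png",out[:,:,::-1])
i=camera_info("wrist");print(proj(i,[[.579,-.19,.048],[.573,-.26,.06],robot.get_obs()["position"]]))
E
```

```text
time: 6.8
position: [0.5739, -0.2355, 0.1676]
tool_rot: [0.002, 0.714, -0.044, 0.699]
ft_force: [-1.0, 0.2, -0.3]
grip_width: 0.0002
t 6.8 pos [ 0.5739 -0.2355  0.1676] F [-1.   0.2 -0.3] w 0.0002 yaw(y) -0.0641 toolx [-0.024 -0.06  -0.998] shift cm [ 8.86 -1.41  0.21]
[[382.74057616 236.08489087]
 [304.38346437 236.46049243]
 [324.70127946 278.780526  ]]
```

View pics/w5.png

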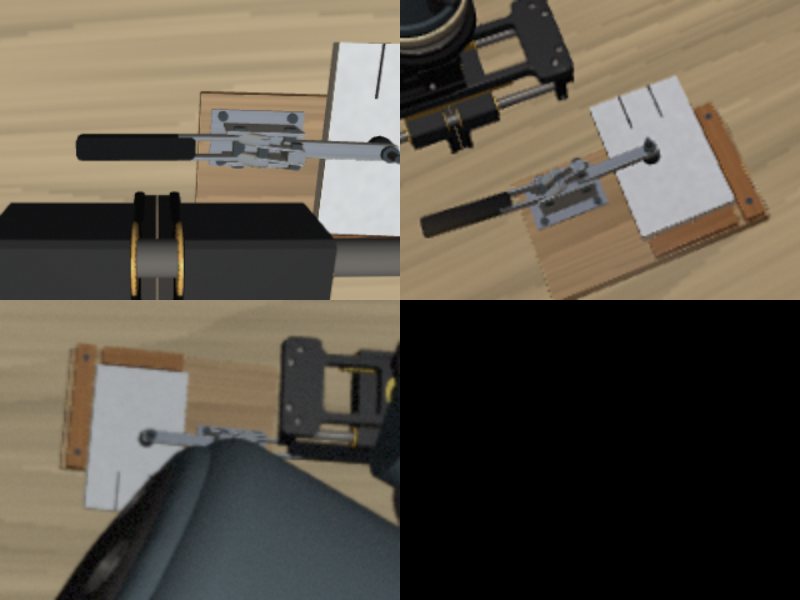

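The handle now looks nearly level, with its tip at wrist px (264,237.6) and scene px (162,384) and its root at wrist px (356,237.6) and scene px (204,372.5). I'll triangulate the angle.

Run:
```python
from h import *
i=camera_info("wrist");s=camera_info("scene")
a,e=tri(i,[265,238],s,[162.5,384.5]);b,f=tri(i,[356,238],s,[204,372.5])
print(a,e,b,f,"angle",np.arctan2(a[2]-b[2],b[1]-a[1]),np.linalg.norm(a-b))
# predicted tip for candidate handle angles
pv=np.array([.580,-.191,.048]);d=np.array([-.085,-.996,0])
for al in(0.14,.25,.4):
    p=[pv+r*(np.cos(al)*d+np.sin(al)*np.array([0,0,1])) for r in(.118,.032)]
    print(al,proj(i,p).round(1).tolist(),proj(s,p).round(1).tolist())
```

```text
[ 0.57282547 -0.29740864  0.05841348] 0.0029179341023712474 [ 0.58001577 -0.21784828  0.04687888] 0.007096252482689084 angle 0.14397607514634675 0.08071305599512779
0.14 [[250.3, 237.0], [346.9, 237.1]] [[156.9, 384.2], [202.3, 370.3]]
0.25 [[249.1, 240.7], [347.7, 238.1]] [[156.4, 381.0], [202.3, 369.5]]
0.4 [[250.3, 246.3], [349.4, 239.4]] [[157.0, 376.3], [202.7, 368.2]]
```

The measured angle is 0.144 rad, so the clamp is home, with the pivot nearer y=-0.182. I'll press once more gently at the grip to confirm that it meets a stop.

```bash
python3 -m inch '[[[2.3,-0.5,0.1,0,0],[2.3,-0.5,0.1,0,0],[2,-0.4,0,0,0],[0,0,0,0,0],[0,0,0,0,0]]]'
python3 -c "
from h import *
go(.573,-.262,.078)"
python3 -m inch '[[[0.6,0,0,0,0],[0.6,0,0,0,0],[0.6,0,0,0,0],[0.6,0,0,0,0]]]'
python3 -c "
from h import *
go(.573,-.262,.078);print(robot.get_obs()['joint_torque'].round(2))"
```

```text
time: 7.37
position: [0.5697, -0.2517, 0.0932]
tool_rot: [0.004, 0.718, -0.042, 0.695]
ft_force: [-0.6, -0.4, 0.4]
grip_width: 0.0007
t 7.37 pos [ 0.5697 -0.2517  0.0932] F [-0.6 -0.4  0.4] w 0.0007 yaw(y) -0.0635 toolx [-0.034 -0.053 -0.998] shift cm [ 1.56 -0.92  0.44]
time: 7.7
position: [0.5696, -0.2527, 0.0689]
tool_rot: [0.003, 0.717, -0.042, 0.696]
ft_force: [-0.2, -1.9, -0.5]
grip_width: 0.0004
t 7.7 pos [ 0.5696 -0.2527  0.0689] F [-0.2 -1.9 -0.5] w 0.0004 yaw(y) -0.0632 toolx [-0.032 -0.054 -0.998] shift cm [-0.87 -0.95  0.37]
[-2.000e-02 -4.711e+01 -1.323e+01 -2.300e-01  1.700e-01 -1.000e-02]
```

Run:
```python
from h import *
s=camera("scene");w=camera("wrist")
cv2.imwrite("pics/s6.png",s[:,:,::-1]);cv2.imwrite("pics/wf6.png",w[:,:,::-1])
out=np.zeros((400,800,3),np.uint8)
out[:,:400]=cv2.resize(w[180:420,200:440],(400,400))
out[:,400:]=cv2.resize(s[320:420,140:240],(400,400),interpolation=2)
cv2.imwrite("pics/w6.png",out[:,:,::-1])
i=camera_info("wrist");o=robot.get_obs();T=R.from_quat(o["tool_rot"]).as_matrix()
pt=[o["position"]+T@[.011,y,z] for y in(-.015,.015) for z in(-.0095,.0095)]
print(((proj(i,pt)-[200,180])*400/240).round(),((proj(camera_info("scene"),pt)-[140,320])*4).round())
```

```text
[[166. 128.]
 [167. 177.]
 [249. 128.]
 [248. 177.]] [[144. 203.]
 [155. 239.]
 [205. 181.]
 [217. 216.]]
```

View pics/w6.png

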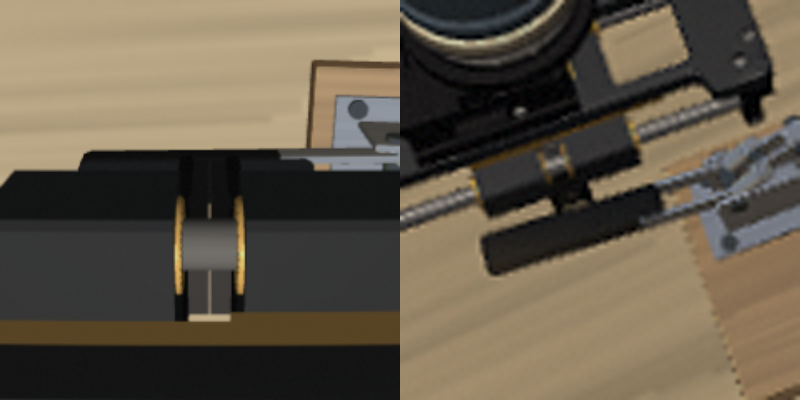

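Run:
```python
from h import *
s=camera_info("scene");w=camera_info("wrist")
q=lambda x,y:[140+(x-400)/4,320+y/4]
print("handle top-edge pts z=.066: tip far, root",plane(s,[q(482,238),q(640,190),q(490,272),q(660,210)],.062).round(4))
print("wrist handle tip/near edge",plane(w,[[200+80*.6,180+152*.6],[200+270*.6,180+152*.6]],.066).round(4))
t=camera_info("top");
print("scene tip open",plane(s,[[200,340]],.165),"top jig base bottom corners @.018",plane(t,[[360+450/4.5,0]],.018))
# corner check: scene board corners vs top
print("board free-end corners scene",plane(s,[[190+165/3,300+70/3],[190+295/3,300+23/3]],.033).round(4))
```

```text
handle top-edge pts z=.066: tip far, root [[ 0.5631 -0.2986  0.062 ]
 [ 0.5746 -0.2243  0.062 ]
 [ 0.5806 -0.3007  0.062 ]
 [ 0.5883 -0.2197  0.062 ]]
wrist handle tip/near edge [[ 0.563  -0.2974  0.066 ]
 [ 0.5659 -0.2306  0.066 ]]
scene tip open [[ 0.57886166 -0.2052099   0.165     ]] top jig base bottom corners @.018 [[ 1.04838087 -0.18886686  0.018     ]]
board free-end corners scene [[ 0.5129 -0.1084  0.033 ]
 [ 0.5217 -0.0145  0.033 ]]
```

```bash
python3 -m inch '[[[-1.5,0,0,0,0],[-1.5,0,0,0,0],[0,0,0.5,0,0],[0,0,0.5,0,0],[0,0,0.3,0,0],[0,0,0,0,0],[0,0,0,0,0]]]'
python3 -c "
from h import *
go(.580,-.255,.078)"
python3 -m inch '[[[0.8,0,0,0,0],[0.6,0,0,0,0],[0.6,0,0,0,0],[0.6,0,0,0,0]]]'
python3 -c "
from h import *
go(.580,-.255,.078)"
```

```text
time: 8.38
position: [0.5848, -0.2513, 0.098]
tool_rot: [0.004, 0.718, -0.041, 0.695]
ft_force: [0.6, 0.8, 0.7]
grip_width: 0.0005
t 8.38 pos [ 0.5848 -0.2513  0.098 ] F [0.6 0.8 0.7] w 0.0005 yaw(y) -0.0627 toolx [-0.033 -0.052 -0.998] shift cm [ 2.03 -0.29 -0.39]
time: 8.72
position: [0.5835, -0.2525, 0.0691]
tool_rot: [0.004, 0.718, -0.041, 0.695]
ft_force: [-0.6, -0.5, -0.2]
grip_width: 0.0002
t 8.72 pos [ 0.5835 -0.2525  0.0691] F [-0.6 -0.5 -0.2] w 0.0002 yaw(y) -0.0624 toolx [-0.034 -0.052 -0.998] shift cm [-0.87 -0.32 -0.36]
```

```bash
python3 -m inch '[[[0.5,0,0,0,0],[0.5,0,0,0,0]]]'
python3 -m inch '[[[0.5,0,0,0,0],[0.5,0,0,0,0]]]'
python3 -m inch '[[[0.5,0,0,0,0],[0.5,0,0,0,0]]]'
python3 - <<'E'
from h import *
go(.58,-.255,.078)
s=camera("scene")
cv2.imwrite("pics/s7.png",s[:,:,::-1])
a=cv2.imread("pics/s6.png")[...,::-1];o=np.hstack([cv2.resize(x[330:400,140:240],(400,280),interpolation=2) for x in(a,s)])
cv2.imwrite("pics/w7.png",o[:,:,::-1])
E
```

```text
time: 8.88
position: [0.582, -0.2527, 0.0566]
tool_rot: [0.004, 0.719, -0.041, 0.694]
ft_force: [0.4, 0.1, -0.0]
grip_width: 0.0008
time: 9.05
position: [0.5814, -0.2532, 0.0458]
tool_rot: [0.004, 0.719, -0.041, 0.694]
ft_force: [-5.1, 8.3, 45.0]
grip_width: 0.0005
time: 9.22
position: [0.5814, -0.2532, 0.0461]
tool_rot: [0.004, 0.719, -0.041, 0.694]
ft_force: [-6.4, 6.8, 30.5]
grip_width: 0.0005
t 9.22 pos [ 0.5814 -0.2532  0.0461] F [-6.4  6.8 30.5] w 0.0005 yaw(y) -0.0628 toolx [-0.038 -0.051 -0.998] shift cm [-3.17 -0.36 -0.24]
```

View pics/w7.png

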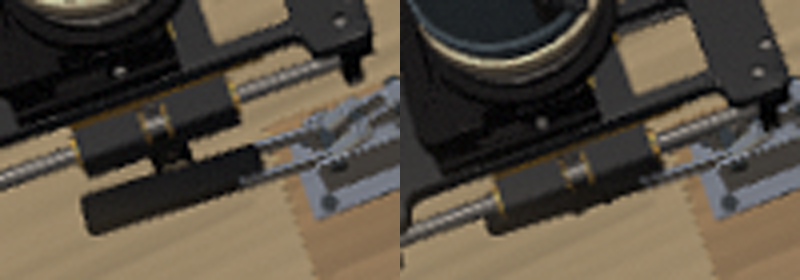

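```bash
python3 -m inch '[[[-3,0,0,0,0.3],[-4,0,0,0,0.6],[-4,0,0,0,1],[-4,0,0,0,1],[0,4,0,0,1],[0,4,-0.4,0,1],[0,4,-0.4,0,1],[0,4,-0.4,0,1]]]'
python3 -c "
from h import *
go(.531,.253,.2)"
```

```text
time: 9.93
position: [0.5906, -0.0916, 0.1995]
tool_rot: [0.006, 0.713, -0.049, 0.699]
ft_force: [0.7, 0.3, -0.1]
grip_width: 0.0456
t 9.93 pos [ 0.5906 -0.0916  0.1995] F [ 0.7  0.3 -0.1] w 0.0456 yaw(y) -0.0774 toolx [-0.023 -0.06  -0.998] shift cm [-1.98 33.83 -8.64]
```

```bash
python3 -m inch '[[[0,4,-1,0.05,1],[0,4,-1,0.04,1],[0,4,-1,0,1],[0,4,-1,0,1],[0,4,-1,0,1],[0,4,-0.5,0,1],[0,4,-0.5,0,1],[0,1,0,0,1]]]'
python3 -m inch '[[[0,0,0,0,1],[0,0,0,0,1]]]'
python3 - <<'E'
from h import *
go(.531,.253,.2)
t=camera("top");s=camera("scene");w=camera("wrist")
out=np.zeros((600,800,3),np.uint8)
out[:300,:400]=cv2.resize(w,(400,300))
out[:300,400:]=cv2.resize(s[280:430,150:350],(400,300));out[300:,:400]=cv2.resize(t[130:280,360:560],(400,300))
for n,x in zip("tsw",(t,s,w)):cv2.imwrite(f"pics/{n}8.png",x[:,:,::-1])
cv2.imwrite("pics/w8.png",out[:,:,::-1])
E
```

```text
time: 10.6
position: [0.5727, 0.2153, 0.1816]
tool_rot: [0.039, 0.709, -0.081, 0.7]
ft_force: [-0.2, 0.7, -0.1]
grip_width: 0.0861
time: 10.77
position: [0.5722, 0.2188, 0.1807]
tool_rot: [0.037, 0.709, -0.079, 0.7]
ft_force: [0.1, -0.0, -0.9]
grip_width: 0.0869
t 10.77 pos [0.5722 0.2188 0.1807] F [ 0.1 -0.  -0.9] w 0.0869 yaw(y) -0.1643 toolx [-0.018 -0.059 -0.998] shift cm [-2.05  2.58 -4.64]
```

View pics/w8.png

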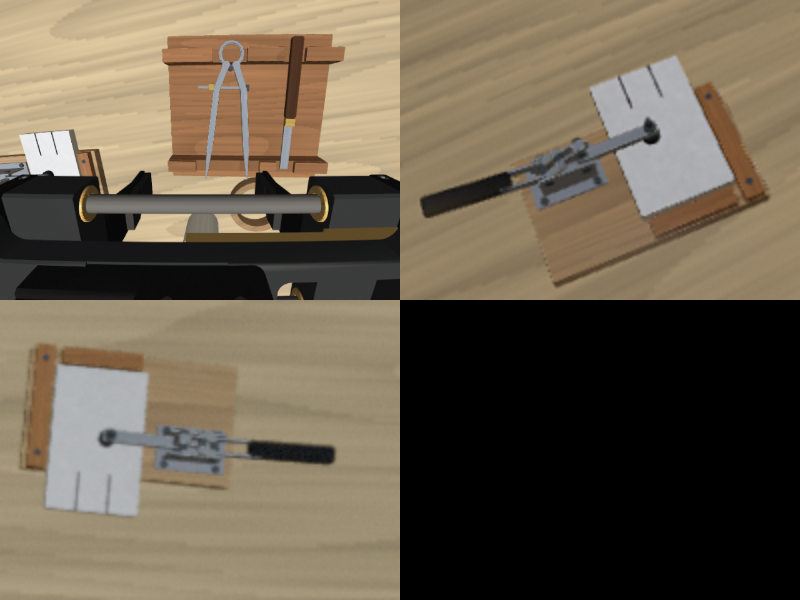

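The clamp arm's foot is on the board and the handle is level (picture 10). In the wrist view the divider points are at (209,176) and (249,177) and the ring at (232,51) in the crop.

Run:
```python
from h import *
t=camera_info("top");s=camera_info("scene");w=camera_info("wrist")
a,e=tri(t,[527.3,207.5],s,[161,383.5]);b,f=tri(t,[484,204.5],s,[205,372])
print(a,e,b,f,np.arctan2(a[2]-b[2],b[1]-a[1]))
P=plane(w,np.array([[249,177],[209,176],[232,51]])*1.6,.045);print(P.round(4))
m=(P[0]+P[1])/2;d=m-P[2];u=d/np.linalg.norm(d)
print("gap",np.linalg.norm(P[0]-P[1]),"len",np.linalg.norm(d),"yaw",np.arctan2(d[1],d[0]),"mid",m-u*.106)
# board via top image
im=cv2.imread("pics/t8.png")
m=cv2.inRange(im,(120,120,120),(255,255,255));m[:, :375]=0;m[:,440:]=0;m[:150]=0;m[245:]=0
m=cv2.morphologyEx(m,cv2.MORPH_CLOSE,np.ones((9,9)))
c=max(cv2.findContours(m,0,2)[0],key=cv2.contourArea);r=cv2.minAreaRect(c);print(r,plane(t,cv2.boxPoints(r),.033).round(4))
```

```text
[ 0.57249286 -0.30043974  0.0655067 ] 0.0009745324840274072 [ 0.58006422 -0.21950235  0.04705896] 0.00038321221105779046 0.22409772495592975
[[0.6403 0.2717 0.045 ]
 [0.6295 0.2085 0.045 ]
 [0.4507 0.2696 0.045 ]]
gap 0.06417374330564085 len 0.18656277123984438 yaw -0.15902666356899817 mid [0.53024357 0.25687482 0.045     ]
((407.0, 202.0), (80.0, 64.0), 90.0) [[ 6.678e-01  1.000e-03  3.300e-02]
 [ 6.702e-01 -1.319e-01  3.300e-02]
 [ 5.035e-01 -1.308e-01  3.300e-02]
 [ 5.013e-01 -3.000e-04  3.300e-02]]
```

```bash
python3 -m inch '[[[0,2,-2,0,1],[0,1.2,-1.8,0,1],[0,0.4,-0.6,0,1],[0,0,0,0,1],[0,0,0,0,1]]]'
python3 -c "
from h import *
go(.530,.255,.1);go(.530,.255,.040)"
```

```text
time: 11.33
position: [0.5378, 0.2511, 0.1799]
tool_rot: [0.042, 0.708, -0.086, 0.7]
ft_force: [-0.2, 0.7, 0.4]
grip_width: 0.087
t 11.33 pos [0.5378 0.2511 0.1799] F [-0.2  0.7  0.4] w 0.087 yaw(y) -0.181 toolx [-0.016 -0.061 -0.998] shift cm [ 7.96  0.75 -0.8 ]
t 11.33 pos [0.5378 0.2511 0.1799] F [-0.2  0.7  0.4] w 0.087 yaw(y) -0.181 toolx [-0.016 -0.061 -0.998] shift cm [13.95  1.12 -0.78]
```

```bash
python3 -m inch '[[[2.5,0.2,-0.3,0,1],[3,0.3,-0.3,0,1],[3,0.2,0,0,1],[0,0,0,0,1],[0,0,0,0,1]]]'
python3 - <<'E'
from h import *
go(.530,.255,.040)
w=camera("wrist");cv2.imwrite("pics/w9.png",w[:,:,::-1]);i=camera_info("wrist")
o=robot.get_obs()
# search legs: sample saturation across at several x ahead of -u, using plane z=.05
hs=cv2.cvtColor(cv2.cvtColor(w,cv2.COLOR_RGB2BGR),cv2.COLOR_BGR2HSV)
yaw=-.17;u=np.array([np.cos(yaw),np.sin(yaw),0]);n=np.array([-u[1],u[0],0])
for k in(-.09,-.06,-.05,-.04,-.03,-.02,-.01,0.0,.01):
    c=np.array([.530,.255,.048])+u*k;t=np.linspace(-.05,.05,401)
    px=proj(i,c+t[:,None]*n).astype(np.float32)
    v=cv2.remap(hs[...,1].astype(np.float32),px[:,0],px[:,1],1).ravel();b=cv2.remap(hs[...,2].astype(np.float32),px[:,0],px[:,1],1).ravel()
    L=((v<70)&(b>80)).astype(int);e=np.flatnonzero(np.diff(L));print(k,px[200].round(),(t[e]*1000).round(1))
E
```

```text
time: 11.75
position: [0.5412, 0.2483, 0.0962]
tool_rot: [0.045, 0.703, -0.088, 0.704]
ft_force: [0.8, 0.5, 0.9]
grip_width: 0.0871
t 11.75 pos [0.5412 0.2483 0.0962] F [0.8 0.5 0.9] w 0.0871 yaw(y) -0.1886 toolx [-0.003 -0.06  -0.998] shift cm [ 5.57  0.78 -1.27]
-0.09 [334. 100.] [-12.   -1.8   1.5  11.7]
-0.06 [335. 149.] [-13.   12.5]
-0.05 [335. 164.] [-17.   -7.2   6.5  16.2]
-0.04 [335. 179.] [-20.8 -11.   10.2  19.8]
-0.03 [335. 194.] [-24.  -14.8  13.7  26.5]
-0.02 [335. 209.] [-25.2 -16.   15.   24.2]
-0.01 [336. 223.] [-26.3 -17.   16.   25.2]
0.0 [336. 237.] [-27.5 -18.   17.   26.2]
0.01 [336. 250.] [-28.5 -19.3  18.   27.2]
```

```bash
python3 -m inch '[[[1,0.5,-0.6,-0.015,1],[2,0.3,-0.4,0,1],[1.8,0.2,-0.2,0,1],[0,0,0,0,1],[0,0,0,0,1]]]'
python3 -c "
from h import *
go(.530,.2545,.040)"
```

```text
time: 12.22
position: [0.5373, 0.2587, 0.0529]
tool_rot: [0.042, 0.699, -0.08, 0.71]
ft_force: [0.2, 0.4, 0.6]
grip_width: 0.0874
t 12.22 pos [0.5373 0.2587 0.0529] F [0.2 0.4 0.6] w 0.0874 yaw(y) -0.1737 toolx [ 0.011 -0.056 -0.998] shift cm [ 1.3  -0.47 -0.68]
```

```bash
python3 -m inch '[[[0.5,-0.4,-0.5,0,1],[0.6,-0.1,-0.3,0,1],[0.1,0,0,0,1],[0,0,0,0,1]]]'
python3 -c "
from h import *
go(.530,.2545,.040)"
python3 -m inch '[[[0,0,0,0,0.47],[0,0,0,0,0.47],[0,0,0,0,0.47],[0,0,0,0,0.47],[0,0,0,0,0.47],[0,0,0,0,0.47],[0,0,0,0,0.47],[0,0,0,0,0.47]]]' 30
python3 -c "
from h import *
go(.530,.2545,.040)"
```

```text
time: 12.55
position: [0.5304, 0.255, 0.0441]
tool_rot: [0.042, 0.696, -0.079, 0.712]
ft_force: [-0.1, 0.3, 0.2]
grip_width: 0.0871
t 12.55 pos [0.5304 0.255  0.0441] F [-0.1  0.3  0.2] w 0.0871 yaw(y) -0.173 toolx [ 0.018 -0.054 -0.998] shift cm [ 0.41 -0.03 -0.04]
time: 13.22
position: [0.532, 0.2553, 0.0458]
tool_rot: [0.043, 0.695, -0.079, 0.713]
ft_force: [-0.3, 0.1, 0.1]
grip_width: 0.0445
t 13.22 pos [0.532  0.2553 0.0458] F [-0.3  0.1  0.1] w 0.0445 yaw(y) -0.1733 toolx [ 0.022 -0.053 -0.998] shift cm [ 0.58 -0.09 -0.2 ]
```

```bash
python3 -m inch '[[[0,0,0,0,0.8],[0,0,0,0,0.8],[0,0,0,0,0.8],[0.7,0,-0.2,0,0.8],[0.3,0,0,0,0.8],[0,0,0,0,0.8],[0,0,0,0,0.47],[0,0,0,0,0.47]]]'
python3 -m inch '[[[0,0,0,0,0.47],[0,0,0,0,0.47],[0,0,0,0,0.47],[0,0,0,0,0.47],[0,0,0,0,0.47],[0,0,0,0,0.47],[0,0,0,0,0.47]]]' 30
python3 -c "
from h import *
go(.530,.2545,.040)"
```

```text
time: 13.88
position: [0.5296, 0.2549, 0.034]
tool_rot: [0.043, 0.695, -0.079, 0.713]
ft_force: [-0.9, -0.1, 1.0]
grip_width: 0.0624
time: 14.47
position: [0.53, 0.2551, 0.0344]
tool_rot: [0.043, 0.695, -0.079, 0.713]
ft_force: [-0.6, -0.3, 0.1]
grip_width: 0.0408
t 14.47 pos [0.53   0.2551 0.0344] F [-0.6 -0.3  0.1] w 0.0408 yaw(y) -0.1734 toolx [ 0.021 -0.053 -0.998] shift cm [-0.56 -0.08  0.03]
```

```bash
python3 -m inch '[[[-1,0,0,0,0.47],[-1.5,0,0,0,0.47],[-2,0,0,0,0.47],[-2,0,0,0,0.47],[-2,0,0,0,0.47],[-1,0,0,0,0.47],[0,0,0,0,0.47],[0,0,0,0,0.47]]]'
python3 - <<'E'
from h import *
go(.43,-.05,.12)
w=camera("wrist");cv2.imwrite("pics/w10.png",w[:,:,::-1]);s=camera("scene");t=camera("top")
cv2.imwrite("pics/t10.png",t[:,:,::-1])
out=np.zeros((600,800,3),np.uint8)
out[:,:]=0;out[:300,:400]=cv2.resize(w,(400,300));out[:300,400:]=cv2.resize(s[160:340,320:560],(400,300));out[300:,:400]=cv2.resize(t[120:300,160:400],(400,300))
cv2.imwrite("pics/c10.png",out[:,:,::-1])
o=robot.get_obs();T=R.from_quat(o["tool_rot"]).as_matrix();i=camera_info("wrist")
p=o["position"]+T@[-.005,0,0];print("pred tips wrist/1.6",proj(i,[p+T@[0,y,.106] for y in(-.016,.016)])/1.6,proj(i,[p+T@[0,0,-.068]])/1.6)
E
```

```text
time: 15.13
position: [0.5273, 0.2604, 0.1363]
tool_rot: [0.043, 0.695, -0.079, 0.713]
ft_force: [-0.2, -0.2, -0.1]
grip_width: 0.0404
t 15.13 pos [0.5273 0.2604 0.1363] F [-0.2 -0.2 -0.1] w 0.0404 yaw(y) -0.1733 toolx [ 0.02  -0.053 -0.998] shift cm [  3.07 -32.13  -4.32]
pred tips wrist/1.6 [[187.65268139 269.78957443]
 [218.11025521 269.80660768]] [[202.95235145  98.91479232]]
```

View pics/c10.png

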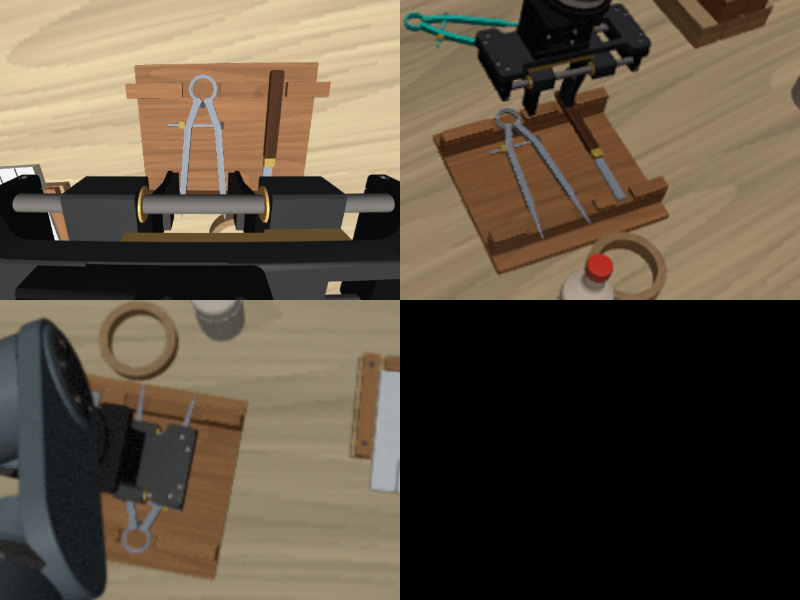

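The fingers are up but the dividers are still on the rest, so the grasp missed. The handle also met the fingers about 30 mm lower than expected, so I suspect an offset between the reported TCP and the real fingertips. I'll measure the fingertips.

Run:
```python
from h import *
s=camera("scene");t=camera("top");i=camera_info("scene")
cv2.imwrite("pics/s11.png",s[:,:,::-1])
o=robot.get_obs();T=R.from_quat(o["tool_rot"]).as_matrix();print(o["position"],o["grip_width"])
g=cv2.cvtColor(s,cv2.COLOR_RGB2GRAY)
for h in(.011,-.01,-.02,-.03):
    pr=proj(i,[o["position"]+T@[h,y,0] for y in(-.028,.028)]);print(h,pr.round(1).tolist())
# dark blob extents in finger area
d=(g<45).astype(np.uint8)[190:240,380:450]
for r in range(0,50,2):print(190+r,''.join('#' if v else '.' for v in d[r]))
# dividers on rest: where now? wrist image legs
w=cv2.imread("pics/w10.png");iw=camera_info("wrist");hs=cv2.cvtColor(w,cv2.COLOR_BGR2HSV)
yaw=-.17;u=np.array([np.cos(yaw),np.sin(yaw),0]);n=np.array([-u[1],u[0],0])
for k in(-.09,-.05,-.04,-.03,-.02,-.01,0.0,.01):
    c=np.array([.530,.2545,.048])+u*k;tt=np.linspace(-.05,.05,401)
    px=proj(iw,c+tt[:,None]*n).astype(np.float32)
    v=cv2.remap(hs[...,1].astype(np.float32),px[:,0],px[:,1],1).ravel();b=cv2.remap(hs[...,2].astype(np.float32),px[:,0],px[:,1],1).ravel()
    L=((v<70)&(b>80)).astype(int);e=np.flatnonzero(np.diff(L));print(k,(tt[e]*1000).round(1))
```

```text
[0.5262335  0.25988662 0.13430673] 0.040813375803457445
0.011 [[393.1, 235.6], [417.1, 229.9]]
-0.01 [[394.8, 228.9], [419.1, 223.2]]
-0.02 [[395.6, 225.6], [420.1, 219.9]]
-0.03 [[396.5, 222.3], [421.1, 216.6]]
190 #################################################################.....
192 #################################################################.....
194 ##################################################.......##########...
196 #########################################......#####################..
198 ################################..........###########...##############
200 #######################..................#########.......############.
202 ####..##########.........#####.........##................############.
204 ################################...............####..#..############..
206 ###############....##############.....############.....#####..........
208 #######......#.....##############.....###########.....................
210 #######.............############.....###########......................
212 #######....######..#############....###########............
[... 539 characters left out ...]
8 .......#.........####.....#####..#.######################.............
230 ..............#....#####.#.#######################....................
232 ...............##..##############.##.#############....................
234 ..............##########.#####.#####.......########...................
236 ................########.####...............########..................
238 ##.....##..#.......###.......................#########................
-0.09 [-13.   -5.8   6.   13. ]
-0.05 [-17.2  -7.5   7.   16.8]
-0.04 [-21.  -11.3  10.7  20.5]
-0.03 [-24.2 -14.8  14.2  23.7]
-0.02 [-25.2 -16.   15.2  24.2]
-0.01 [-26.3 -17.   16.2  25.2]
0.0 [-27.3 -18.   17.2  26.2]
0.01 [-28.2 -19.   18.   27.2]
```

The dividers haven't moved. The handle contact and the scene image both put the real fingertips about 25–33 mm short of what the TCP reading implies. I'll regrasp about 27 mm deeper, watching the force.

```bash
python3 -m inch '[[[0,0,0,0,1],[2,-0.2,0.2,0,1],[3,0.1,0.1,0,1],[2.5,0.1,0.1,0,1],[0.5,0,0,0,1],[0,0,0,0,1],[0,0,0,0,1]]]'
python3 - <<'E'
from h import *
go(.530,.2545,.010)
s=camera("scene");cv2.imwrite("pics/s12.png",s[:,:,::-1]);g=cv2.cvtColor(s,cv2.COLOR_RGB2GRAY)
i=camera_info("scene");o=robot.get_obs();T=R.from_quat(o["tool_rot"]).as_matrix()
for h in(.011,-.02):print(h,proj(i,[o["position"]+T@[h,y,0] for y in(-.05,.05)]).round(1).tolist())
E
```

```text
time: 15.97
position: [0.5311, 0.2543, 0.0491]
tool_rot: [0.042, 0.698, -0.08, 0.71]
ft_force: [-0.2, 0.7, -1.1]
grip_width: 0.0795
t 15.97 pos [0.5311 0.2543 0.0491] F [-0.2  0.7 -1.1] w 0.0795 yaw(y) -0.1733 toolx [ 0.013 -0.055 -0.998] shift cm [ 3.9   0.21 -0.2 ]
0.011 [[378.2, 264.5], [418.8, 254.3]]
-0.02 [[380.3, 255.7], [421.7, 245.5]]
```

```bash
python3 -m inch '[[[1.2,0.1,-0.1,0,1],[1.2,0.1,-0.1,0,1],[0.8,0,0,0,1],[0,0,0,0,1]]]'
python3 -c "
from h import *
go(.530,.2545,.010)"
```

```text
time: 16.35
position: [0.5329, 0.2562, 0.0186]
tool_rot: [0.043, 0.695, -0.079, 0.713]
ft_force: [0.3, 0.1, 0.3]
grip_width: 0.087
t 16.35 pos [0.5329 0.2562 0.0186] F [0.3 0.1 0.3] w 0.087 yaw(y) -0.1733 toolx [ 0.021 -0.053 -0.998] shift cm [ 0.86 -0.18 -0.28]
```

```bash
python3 -m inch '[[[0.6,-0.1,-0.2,0,1],[0,0,0,0,1],[0,0,0,0,0.47],[0,0,0,0,0.47],[0,0,0,0,0.47],[0,0,0,0,0.47],[0,0,0,0,0.47],[0,0,0,0,0.47]]]' 30
python3 -m inch '[[[0,0,0,0,0.47],[0,0,0,0,0.47],[0,0,0,0,0.47],[0,0,0,0,0.47],[0,0,0,0,0.47]]]' 30
python3 -c "
from h import *
go(.530,.2545,.010)"
```

```text
time: 17.02
position: [0.5312, 0.2554, 0.0126]
tool_rot: [0.043, 0.695, -0.079, 0.714]
ft_force: [0.0, 0.2, -0.0]
grip_width: 0.0551
time: 17.43
position: [0.5315, 0.2553, 0.0128]
tool_rot: [0.043, 0.694, -0.079, 0.714]
ft_force: [0.5, -0.8, -1.3]
grip_width: 0.0416
t 17.43 pos [0.5315 0.2553 0.0128] F [ 0.5 -0.8 -1.3] w 0.0416 yaw(y) -0.1732 toolx [ 0.023 -0.052 -0.998] shift cm [ 0.28 -0.1  -0.14]
```

```bash
python3 -m inch '[[[-1,0,0,0,0.47],[-1.5,0,0,0,0.47],[-2,0,0,0,0.47],[-1.5,0,0,0,0.47],[0,0,0,0,0.47],[0,0,0,0,0.47]]]'
cat >> h.py <<'E'
def legs(fn,ks,zoff,cen=None,yaw=None,thr=70):
    """edges (mm, tool y) of grey steel at distances ks along tool z, on plane zoff above TCP (world z)"""
    w=camera("wrist");cv2.imwrite(fn,w[:,:,::-1]);i=camera_info("wrist");o=robot.get_obs();T=R.from_quat(o["tool_rot"]).as_matrix()
    hs=cv2.cvtColor(w,cv2.COLOR_RGB2HSV);u=T[:,2].copy();u[2]=0;u/=np.linalg.norm(u);n=np.array([-u[1],u[0],0])
    c0=o["position"]-T[:,0]*zoff
    for k in ks:
        tt=np.linspace(-.05,.05,401);px=proj(i,c0+u*k+tt[:,None]*n).astype(np.float32)
        v=cv2.remap(hs[...,1].astype(np.float32),px[:,0],px[:,1],1).ravel();b=cv2.remap(hs[...,2].astype(np.float32),px[:,0],px[:,1],1).ravel()
        L=((v<thr)&(b>80)).astype(int);e=np.flatnonzero(np.diff(L));print(k,px[200].round(),(tt[e]*1000).round(1))
E
python3 - <<'E'
from h import *
go(.43,-.05,.12)
legs("pics/w13.png",(-.1,-.085,-.07,-.06,-.05,-.04,-.03,-.02,-.01,0),.032)
E
```

```text
time: 17.93
position: [0.5284, 0.2585, 0.0758]
tool_rot: [0.043, 0.696, -0.079, 0.713]
ft_force: [0.7, 0.1, -1.9]
grip_width: 0.0415
t 17.93 pos [0.5284 0.2585 0.0758] F [ 0.7  0.1 -1.9] w 0.0415 yaw(y) -0.1732 toolx [ 0.019 -0.053 -0.998] shift cm [ -2.96 -32.26  -4.3 ]
-0.1 [324.  79.] [28.2 38. ]
-0.085 [324. 119.] [-18.  -13.   10.2  15.2]
-0.07 [324. 156.] [-16.2  -9.5  -8.8  -6.2   4.   13.5]
-0.06 [324. 180.] [-14.2  12. ]
-0.05 [324. 202.] [-16.8  -7.    5.2  14.8]
-0.04 [324. 224.] [-19.3  -9.5   8.   17.8]
-0.03 [325. 245.] [-21.8 -12.   11.   20.5]
-0.02 [325. 266.] [-21.5 -12.3 -11.8 -11.5  11.5  20.8]
-0.01 [325. 285.] [-21.5 -12.  -11.8 -11.5  11.7  21. ]
0 [325. 304.] [-21.  -11.8 -11.5 -11.3  12.   21.3]
```

Now the dividers are held: the legs are parallel, about 41.5 mm over their outsides, and off the rest. I'll carry them to the board.

```bash
python3 -m inch '[[[-1.5,0,0,0,0.465],[-0.7,-1,0,-0.03,0.465],[0,-2,-0.3,-0.03,0.465],[0,-3,-0.6,-0.02,0.465],[0,-3,-0.6,0,0.465],[0,-3,-0.6,0,0.465],[0,-3,-0.6,0,0.465],[0,-3,-0.6,0,0.465]]]' 30
python3 -c "
from h import *
go(.433,-.0556,.1)"
```

```text
time: 18.65
position: [0.4743, 0.0834, 0.1008]
tool_rot: [0.01, 0.7, -0.045, 0.713]
ft_force: [0.6, 0.2, -1.4]
grip_width: 0.0407
t 18.65 pos [0.4743 0.0834 0.1008] F [ 0.6  0.2 -1.4] w 0.0407 yaw(y) -0.0782 toolx [ 0.016 -0.051 -0.999] shift cm [  0.73 -14.16  -3.04]
```

Run:
```python
from h import *
# board free-end edge & line positions after clamping, from pics/t8 & s8
for n,f in(("top","pics/t8.png"),("scene","pics/s8.png")):
    i=camera_info(n);g=cv2.imread(f,0).astype(np.float32)
    yaw=-.088;u=np.array([np.cos(yaw),np.sin(yaw),0]);v=np.array([-u[1],u[0],0]);E=np.array([.5173,-.0613,.033])
    for k in(.006,.012,.02,.028,.036):
        t=np.linspace(-.06,.06,481);px=proj(i,E+u*k+t[:,None]*v).astype(np.float32)
        b=cv2.remap(g,px[:,0],px[:,1],2).ravel();r=[]
        for lo,hi in((-.025,-.007),(.007,.025)):
            m=(t>lo)&(t<hi);d=np.clip(np.median(b[m])-b[m]-8,0,None);r.append(round(float((d*t[m]).sum()/max(d.sum(),1e-6)*1000),2))
        print(n,k,r)
    t=np.linspace(-.03,.02,401)
    for y in(-.03,0,.03):
        px=proj(i,E+t[:,None]*u+y*v).astype(np.float32);b=cv2.remap(g,px[:,0],px[:,1],2).ravel()
        print(n,"edge at",y,(t[np.argmax(np.gradient(cv2.GaussianBlur(b[None],(15,1),0)[0]))]*1000).round(2))
```

```text
top 0.006 [-16.11, 15.94]
top 0.012 [-16.06, 15.83]
top 0.02 [-16.14, 16.11]
top 0.028 [-15.87, 15.9]
top 0.036 [-15.96, 16.04]
top edge at -0.03 -1.87
top edge at 0 -1.37
top edge at 0.03 -1.87
scene 0.006 [-17.26, 14.82]
scene 0.012 [-17.2, 15.01]
scene 0.02 [-17.41, 14.82]
scene 0.028 [-17.02, 14.99]
scene 0.036 [-17.32, 14.92]
scene edge at -0.03 -1.37
scene edge at 0 -1.37
scene edge at 0.03 -1.0
```

```bash
python3 -m inch '[[[0,-3,-0.6,0,0.465],[0,-3,-0.6,0,0.465],[0,-3,-0.6,0,0.465],[0,-2.5,-0.6,0.01,0.465],[0,-1.2,-0.4,0,0.465],[0,0,0,0,0.465],[0,0,0,0,0.465]]]' 30
cat >> h.py <<'E'
def tips(tag):
    for n in("top","scene"): cv2.imwrite(f"pics/{n}_{tag}.png",camera(n)[:,:,::-1])
    o=robot.get_obs();T=R.from_quat(o["tool_rot"]).as_matrix();u=T[:,2].copy();u[2]=0;u/=np.linalg.norm(u);v=np.array([-u[1],u[0],0])
    for n in("top","scene"):
        i=camera_info(n);im=cv2.imread(f"pics/{n}_{tag}.png");hs=cv2.cvtColor(im,cv2.COLOR_BGR2HSV)
        C=o["position"]-T[:,0]*.032
        print(n,"pred tips px",proj(i,[C+u*.105+v*y for y in(.016,-.016)]).round(1).tolist())
E
python3 - <<'E'
from h import *
go(.4315,-.0562,.1)
tips("a")
legs("pics/w14.png",(-.1,-.085,-.07,-.04,-.03,-.02,-.01,0),.032)
im=cv2.imread("pics/scene_a.png");i=camera_info("scene")
o=robot.get_obs();print(im.shape)
E
```

```text
time: 19.23
position: [0.4287, -0.0506, 0.1025]
tool_rot: [0.016, 0.704, -0.051, 0.709]
ft_force: [0.2, 0.2, -1.2]
grip_width: 0.041
t 19.23 pos [ 0.4287 -0.0506  0.1025] F [ 0.2  0.2 -1.2] w 0.041 yaw(y) -0.0958 toolx [ 0.005 -0.05  -0.999] shift cm [ 0.28 -0.52  0.33]
top pred tips px [[403.0, 218.7], [420.6, 220.6]]
scene pred tips px [[276.3, 291.6], [260.1, 297.3]]
-0.1 [325.  80.] []
-0.085 [325. 119.] [-18.8 -12.8   9.8  15.8]
-0.07 [325. 156.] [-17.   -5.5   3.   13.7]
-0.04 [325. 224.] [-19.5  -9.    7.5  18. ]
-0.03 [325. 245.] [-22.  -12.  -11.8 -11.3  10.2  20.8]
-0.02 [325. 265.] [-22.  -12.3 -11.5 -11.   10.7  21. ]
-0.01 [325. 285.] [-43.  -42.8 -21.2 -12.  -11.3 -10.5  11.   20.8  29.8  30.   42.   42.2]
0 [325. 304.] [-43.  -42.8 -37.3 -36.8 -21.  -11.8 -11.  -10.3  11.2  21. ]
(480, 640, 3)
```

```bash
cat > d.py <<'E'
import sys;from h import *
def asc(n,tag,ref,c,r=16):
    a=cv2.imread(f"pics/{n}_{tag}.png").astype(int);b=cv2.imread(ref).astype(int)
    d=abs(a-b).max(2);x,y=int(c[0]),int(c[1])
    print(n,"cols from",x-r*2);
    for yy in range(y-r,y+r):print(yy,''.join('#' if v>60 else '+' if v>25 else '.' for v in d[yy,x-r*2:x+r*2]))
E
python3 - <<'E'
from d import *
asc("scene","a","pics/s8.png",(268,292))
asc("top","a","pics/t8.png",(411,222))
E
```

```text
scene cols from 236
276 ............#++++.............+++++.............................
277 ............+++++++...........+++++.............................
278 .............#++++..............+++++...........................
279 .............++++++.............++++............................
280 .............+#++#+..............++++...........................
281 ..............##+++..............++++...........................
282 ..............++++++..............+++...........................
283 ...............++++++.............++++..........................
284 ................++++...............+++..........................
285 ................+++++..............++++.........................
286 .................+++++..............++#+........................
287 .................++++................#+.........................
288 ..................+++................#++........................
289 ..................+++++...............+++.......................
290 ....................+++...............++........................
291 ....................+#+................++
[... 2653 characters left out ...]
..........
228 ..................+########+++.........+#++.....................
229 .................++###########+++......+#++.....................
230 ................++##############+.....++#++.....................
231 ..............++################+.....++#++.....................
232 ..............+#################+.....+##++.....................
233 .............+###################.++..+##++.....................
234 .............+###################++#+++##++.....................
235 ............+#############################+.....................
236 ............###############################++++.................
237 ...........+##################################++++..............
```

```bash
cat >> d.py <<'E'
def rep(tl,tr,sl,sr):
    t=camera_info("top");s=camera_info("scene");a,e=tri(t,tl,s,sl);b,f=tri(t,tr,s,sr)
    p=robot.get_obs()["position"]
    yaw=-.088;u=np.array([np.cos(yaw),np.sin(yaw),0]);v=np.array([-u[1],u[0],0]);M=np.array([.536,-.0637,.033])
    print("L",a.round(4),e.round(4),"R",b.round(4),f.round(4),"gap",np.linalg.norm(a-b).round(4))
    for q,y in((a,.016),(b,-.016)):
        d=q-M;print("along",(d@u*1000).round(1),"lateral err",((d@v-y)*1000).round(1),"height",(d[2]*1000).round(1),"z-TCP",(q[2]-p[2]).round(4))
    print("dividers yaw",np.arctan2(-(a-b)[0],(a-b)[1]).round(3))
E
python3 - <<'E'
from d import *
go(.4315,-.0562,.1)
rep([402.5,216.7],[420.5,218.7],[277,294],[260.8,300.4])
E
```

```text
t 19.38 pos [ 0.4293 -0.0494  0.1027] F [-0.3 -0.3 -0.9] w 0.0409 yaw(y) -0.0926 toolx [ 0.005 -0.05  -0.999] shift cm [ 0.31 -0.64  0.28]
L [ 0.5388 -0.042   0.1315] 0.001 R [ 0.5361 -0.0747  0.1301] 0.0002 gap 0.0329
along 0.9 lateral err 5.9 height 98.5 z-TCP 0.0288
along 1.0 lateral err 5.1 height 97.1 z-TCP 0.0274
dividers yaw -0.083
```

```bash
python3 -m inch '[[[1.2,0,0,0,0.465],[1.5,0,0,0,0.465],[1.5,0,0,0,0.465],[1.5,0,0,0,0.465],[1,0,0,0,0.465],[0.3,0,0,0,0.465],[0,0,0,0,0.465],[0,0,0,0,0.465]]]' 30
python3 - <<'E'
from d import *
tips("b");go(.4288,-.0549,.0074)
asc("scene","b","pics/s8.png",(262,320))
asc("top","b","pics/t8.png",(411,222),14)
E
```

```text
time: 20.05
position: [0.4351, -0.0457, 0.0302]
tool_rot: [0.01, 0.701, -0.045, 0.711]
ft_force: [-0.2, 1.0, -1.0]
grip_width: 0.0409
top pred tips px [[394.8, 221.0], [410.9, 222.5]]
scene pred tips px [[282.2, 312.0], [267.1, 317.8]]
t 20.15 pos [ 0.4353 -0.046   0.0306] F [-0.3 -0.3 -1.1] w 0.0408 yaw(y) -0.0779 toolx [ 0.013 -0.051 -0.999] shift cm [ 2.36 -0.82 -0.62]
scene cols from 230
304 .............................++++...............++..............
305 .............................+++++..............+++.............
306 ..............................+++++.............++++............
307 ..............................++++...............++.............
308 ................................++...............++.............
309 ................................++++...............+............
310 .................................++................++...........
311 .................................+++...............+#+..........
312 .................................++++...............++..........
313 ..................................++................++..........
314 ...........
[... 2528 characters left out ...]
+............................
225 ..........++..............++............................
226 ..........++..............++............................
227 .........+++..............++............................
228 .........+++..............++............................
229 .........+++..............++............................
230 .........+++..............++............................
231 .........+++.............+++............................
232 ..+++....+++.............+++............................
233 ..#####++##+.............+++............................
234 .+#########+.............++++...........................
235 +###########+............++++...........................
```

Run:
```python
from d import *
rep([394,219.7],[410,221.9],[284,314.6],[269,320.5])
```

```text
L [ 0.5445 -0.0352  0.0568] 0.001 R [ 0.541  -0.0672  0.0546] 0.0016 gap 0.0322
along 5.9 lateral err 13.1 height 23.8 z-TCP 0.0262
along 5.3 lateral err 13.0 height 21.6 z-TCP 0.024
dividers yaw -0.107
```

```bash
python3 -m inch '[[[0,-0.5,-0.3,0.01,0.465],[0,-0.5,-0.2,0,0.465],[0,-0.2,0,0,0.465],[0.5,0,0,0,0.465],[0.5,0,0,0,0.465],[0,0,0,0,0.465],[0,0,0,0,0.465]]]' 30
python3 - <<'E'
from d import *
tips("c");go(.4288,-.0549,.0074)
asc("scene","c","pics/s8.png",(268,320),13)
asc("top","c","pics/t8.png",(411,222),10)
E
```

```text
time: 20.73
position: [0.4306, -0.0604, 0.0227]
tool_rot: [0.013, 0.699, -0.05, 0.714]
ft_force: [0.1, 0.2, -1.7]
grip_width: 0.0408
top pred tips px [[402.0, 224.1], [418.0, 225.8]]
scene pred tips px [[274.4, 315.3], [259.3, 320.9]]
t 20.83 pos [ 0.4306 -0.0603  0.0228] F [-0.5 -0.  -0.7] w 0.0411 yaw(y) -0.0901 toolx [ 0.019 -0.053 -0.998] shift cm [ 1.51  0.6  -0.26]
scene cols from 242
307 .........+++++..............++......................
308 ..........++++..............+++.....................
309 ...........++++.............++++....................
310 ...........+++...............++.....................
311 ...........++++..............+++....................
312 ............++++..............++....................
313 ............+++...............+.+...................
314 .............+++................+...................
315 .............++++................+..................
316 ..............++.................+..................
317 ...............++...................................
318 ...............#+................+..................
319 ...............+#.
[... 993 characters left out ...]
############+............
217 #############################++.........
218 ################################+.......
219 ##################################++....
220 #####################################+..
221 #######################################+
222 ########################################
223 ########################################
224 ########################################
225 ########################################
226 ########################################
227 ########################################
228 ########################################
229 ########################################
230 ########################################
231 ########################################
```

```bash
cat >> d.py <<'E'
def sc(l,r,z):
    s=camera_info("scene");yaw=-.088;u=np.array([np.cos(yaw),np.sin(yaw),0]);v=np.array([-u[1],u[0],0]);M=np.array([.536,-.0637,.033])
    for zz in z:
        P=plane(s,[l,r],zz);print(zz,[((q-M)@u*1000).round(1) for q in P],"lat",[(((q-M)@v-y)*1000).round(1) for q,y in zip(P,(.016,-.016))],"gap",np.linalg.norm(P[0]-P[1]).round(4))
E
python3 - <<'E'
from d import *
sc([276,317.7],[260.4,323.4],(.047,.050,.053))
o=robot.get_obs();T=R.from_quat(o["tool_rot"]).as_matrix()
# kinematic prediction
g=cv2.imread("pics/scene_c.png",0)
for y in range(308,328):print(y,' '.join(f"{v:3d}" for v in g[y,254:284]))
E
```

```text
0.047 [np.float64(1.1), np.float64(0.9)] lat [np.float64(-2.1), np.float64(-3.3)] gap 0.0332
0.05 [np.float64(2.7), np.float64(2.5)] lat [np.float64(-2.6), np.float64(-3.7)] gap 0.0331
0.053 [np.float64(4.3), np.float64(4.2)] lat [np.float64(-3.0), np.float64(-4.0)] gap 0.033
308 110 116 114 129 129 126 124 123 123 122 122 123 125 126 126 122  96 113 123 116 121 121 121 120 121 121 119 120 121 129
309 111 109  86 128 124 124 123 121 122 124 124 125 126 124 125 118  90 107 107  98 122 122 122 120 119 120 123 132 142 153
310 111 112 116 125 122 121 122 122 123 125 125 124 123 123 123 121 117  94 110 116 125 125 121 120 129 137 148 163 175 171
311 110 112 118 107 123 124 125 124 125 124 123 122 121 121 120 121 116  97 112 114 127 136 135 144 161 173 177 173 173 173
312  88 110 108  87 125 125 125 126 124 122 120 119 119 118 120 121 124 125 108 107 118 157 165 181 178 177 173 173 171 174
313  87 107 111 118 126 124 123 123 120 120 117 120 119 122 123 129 138 140 120 110 110 163 178 177 176 174 172 171 172 174
314 124  89 111 121 107 121 119 119 118 120 121 121 125 133 139 153 163 172 172
[... 956 characters left out ...]
 172 170 170 170 170 171 172 172 172 172 173 174 169 118  72 163 179 176 174 175
323 171 170 169 171 175 176 121  72 153 179 174 173 170 171 171 170 171 171 171 172 172 175 178 165  75 120 181 175 175 173
324 170 170 169 170 173 176 159  93 104 182 176 174 173 170 171 172 171 173 172 171 169 173 176 171 124  98 169 176 173 175
325 170 170 170 172 173 175 177 141  76 181 177 172 171 171 171 173 172 173 173 171 172 174 173 176 161  70 134 176 171 172
326 170 170 171 173 175 174 176 173  68 147 177 173 172 173 173 172 172 172 172 171 174 175 174 176 169 121 102 175 171 171
327 172 170 172 172 172 172 173 173 139  74 180 174 173 173 172 173 173 172 173 172 173 175 174 174 174 159  79 151 173 172
```

```bash
python3 -m inch '[[[0.3,0.15,0,0,0.465],[0.3,0.15,-0.1,0,0.465],[0.3,0,0,0,0.465],[0,0,0,0,0.465],[0,0,0,0,0.465]]]' 30
python3 - <<'E'
from d import *
tips("d");go(.4288,-.0549,.0074)
asc("scene","d","pics/s8.png",(268,322),13)
g=cv2.imread("pics/scene_d.png",0)
for y in range(310,330):print(y,' '.join(f"{v:3d}" for v in g[y,256:286]))
E
```

```text
time: 21.25
position: [0.4301, -0.057, 0.0125]
tool_rot: [0.013, 0.699, -0.05, 0.714]
ft_force: [-0.2, 0.2, -2.1]
grip_width: 0.0409
top pred tips px [[399.7, 224.9], [415.5, 226.6]]
scene pred tips px [[276.1, 317.0], [261.1, 322.5]]
t 21.35 pos [ 0.4302 -0.0571  0.0127] F [ 0.1 -0.6 -1. ] w 0.0408 yaw(y) -0.0893 toolx [ 0.019 -0.053 -0.998] shift cm [ 0.52  0.23 -0.17]
scene cols from 242
309 ...........++++...............++....................
310 ............++++..............++....................
311 ............+++++.............++++..................
312 .............+++...............+++..................
313 .............++++...............++..................
314 ..............++++................+.................
315 ..............+++.................+.................
316 ...............+++................+.................
317 ...............++++................+................
318 ................+++.................................
319 ................++..................................
320 ..................++................................
321 ..................
[... 2555 characters left out ...]
 173 172 172 172 170 172 172 172 171 175 177 171 125  98 169 175 173 174 176 175
325 170 173 175 175 177 139  65 181 178 173 171 171 173 173 174 174 173 173 173 174 175 177 162  70 135 177 173 172 174 174
326 171 172 174 176 176 175  69 147 177 176 172 171 173 174 175 173 173 173 173 175 175 175 170 124 101 176 172 172 172 174
327 172 173 173 174 174 175 140  74 181 175 174 173 174 174 173 172 173 174 173 175 176 174 177 160  80 152 173 170 172 174
328 174 172 171 172 172 173 174  71 146 178 175 173 173 173 172 174 173 174 173 175 176 175 176 168 134 144 173 171 173 172
329 171 171 171 171 170 172 171  89  74 179 174 172 173 174 174 174 174 174 174 175 174 174 176 175 177 174 173 173 174 172
```

```bash
python3 - <<'E'
from d import *
sc([277,318.6],[261.3,324.3],(.036,.040,.043))
s=camera_info("scene");g=cv2.imread("pics/s8.png",0)
E
python3 -m inch '[[[0.2,0.05,0,0,0.465],[0.15,0,0,0,0.465],[0,0,0,0,0.465],[0,0,0,0,0.465]]]' 30
python3 - <<'E'
from d import *
tips("e");go(.4288,-.0549,.0074)
g=cv2.imread("pics/scene_e.png",0)
for y in range(312,332):print(y,' '.join(f"{v:3d}" for v in g[y,256:286]))
g=cv2.imread("pics/s8.png",0)
for y in range(312,332):print(y,' '.join(f"{v:3d}" for v in g[y,256:286]))
E
```

```text
0.036 [np.float64(-2.2), np.float64(-2.5)] lat [np.float64(0.6), np.float64(-1.2)] gap 0.0338
0.04 [np.float64(-0.0), np.float64(-0.3)] lat [np.float64(-0.0), np.float64(-1.6)] gap 0.0336
0.043 [np.float64(1.6), np.float64(1.3)] lat [np.float64(-0.4), np.float64(-2.0)] gap 0.0335
time: 21.68
position: [0.4306, -0.0569, 0.009]
tool_rot: [0.013, 0.698, -0.05, 0.714]
ft_force: [0.7, -0.4, -1.5]
grip_width: 0.0407
top pred tips px [[399.3, 224.9], [415.0, 226.6]]
scene pred tips px [[276.3, 318.0], [261.4, 323.5]]
t 21.78 pos [ 0.4307 -0.0569  0.0091] F [-0.1  0.4 -0.8] w 0.0406 yaw(y) -0.0895 toolx [ 0.02  -0.053 -0.998] shift cm [ 0.16  0.19 -0.21]
312 110 112 117 126 127 127 124 124 120 120 119 119 121 121 125 122 100 113 111 132 169 181 179 176 174 173 171 173 174 174
313 110 111 119 109 124 123 120 120 120 120 121 122 123 129 138 146 151 139 113 132 164 179 177 175 173 173 172 175 175 174
314 109 110 108  86 122 119 118 118 120 122 125 134 140 152 163 171 176 168 124 104 118 177 174 174 173 173 173 172 175 174
315 114 111 111 116 120 120 120 121 126 140 151 160 166 178 177 176 174 1
[... 3814 characters left out ...]
 174 174 176 176 175 176 176 175 176 176 177 178 173 126 102 178 175 174 175 177
327 173 175 177 175 177 176 142  77 182 177 175 177 177 176 174 175 175 175 175 177 176 178 179 162  81 153 174 173 175 175
328 175 175 174 175 173 175 175  73 149 179 176 175 177 176 177 177 176 175 176 178 179 179 179 171 138 145 175 176 174 174
329 174 174 171 173 172 174 175  91  75 181 178 176 173 176 177 177 177 177 175 177 177 178 178 178 178 176 175 175 176 175
330 175 174 175 174 172 173 174 144  28 147 179 174 175 176 177 176 176 176 175 176 177 176 176 176 177 175 175 175 174 175
331 173 173 173 174 175 173 176 176  69 104 181 174 173 177 176 176 176 175 174 174 176 176 177 176 175 176 177 177 174 174
```

```bash
python3 - <<'E'
from d import *
sc([277.6,319.8],[262,325.5],(.034,.037,.040))
E
python3 -m inch '[[[0.12,0,0,0,0.465],[0.1,0,0,0,0.465],[0,0,0,0,0.465]]]' 30
for k in 1 2 3 4; do python3 -m inch '[[[0,0,0,0,0.465]]]' 30 | grep -E "force|position"; done
python3 - <<'E'
from d import *
tips("f");go(.4288,-.0549,.0074)
g=cv2.imread("pics/scene_f.png",0)
for y in range(316,330):print(y,' '.join(f"{v:3d}" for v in g[y,256:286]))
E
```

```text
0.034 [np.float64(-0.2), np.float64(-0.4)] lat [np.float64(1.0), np.float64(-0.6)] gap 0.0336
0.037 [np.float64(1.4), np.float64(1.2)] lat [np.float64(0.6), np.float64(-0.9)] gap 0.0335
0.04 [np.float64(3.0), np.float64(2.8)] lat [np.float64(0.1), np.float64(-1.3)] gap 0.0334
time: 22.03
position: [0.4308, -0.0571, 0.0069]
tool_rot: [0.013, 0.698, -0.05, 0.714]
ft_force: [0.2, -0.2, -1.0]
grip_width: 0.0408
position: [0.4308, -0.0571, 0.0068]
ft_force: [0.2, 0.5, -1.6]
position: [0.4308, -0.0571, 0.0068]
ft_force: [0.0, 0.0, -1.3]
position: [0.4308, -0.0571, 0.0068]
ft_force: [0.1, -0.1, -0.6]
position: [0.4309, -0.0571, 0.0068]
ft_force: [0.2, -0.2, -1.7]
top pred tips px [[399.3, 225.0], [415.0, 226.7]]
scene pred tips px [[276.3, 318.6], [261.5, 324.1]]
t 22.47 pos [ 0.4308 -0.0571  0.0068] F [ 0.4  0.1 -0.8] w 0.0408 yaw(y) -0.0896 toolx [ 0.02  -0.054 -0.998] shift cm [-0.08  0.2  -0.22]
316  97 105 109 122 108 122 133 144 151 167 181 179 177 177 176 175 176 165 118 120 142 177 174 174 176 174 174 172 175 173
317 125  87 109 109 111 153 161 170 174 175 176 175 175 175 176 175 17
[... 841 characters left out ...]
 173 171 172 171 172 173 172 173 173 176 178 173 124 101 170 177 176 173 174 176
325 171 172 174 177 177 157 114 158 179 174 170 172 172 172 174 174 173 173 173 173 176 176 161  70 135 176 173 173 175 175
326 172 174 174 176 176 174 106 121 177 173 172 173 173 176 173 173 174 173 173 176 176 175 170 124 101 175 172 172 174 176
327 171 174 173 176 174 174 146  79 181 177 175 173 174 174 175 173 175 174 174 175 175 174 176 160  81 153 173 172 174 173
328 173 173 172 173 171 173 173  71 147 178 174 173 173 175 174 173 173 174 173 175 177 176 174 170 137 144 173 172 173 174
329 174 172 172 170 171 173 172  92  74 180 175 173 173 174 173 174 174 175 176 176 174 175 174 176 177 174 172 173 173 172
```

```bash
python3 -m inch '[[[0,0,0,0,0.465],[0,0,0,0,0.465],[0,0,0,0,0.465],[0,0,0,0,0.465]]]' 30
python3 - <<'E'
from d import *
sc([277.3,321.2],[262.2,326.7],(.034,.036,.038))
a=cv2.imread("pics/scene_f.png").astype(int);b=cv2.imread("pics/s8.png").astype(int)
d=abs(a-b).max(2);print("clamp handle/arm changed px",(d[355:400,150:300]>40).sum(), "bystanders",(d[300:375,405:485]>40).sum())
o=robot.get_obs();print(o["time"],abs(o["joint_velocities"]).max(),o["grip_width"])
robot.hand_in()
E
```

```text
time: 22.8
position: [0.4309, -0.0571, 0.0069]
tool_rot: [0.013, 0.698, -0.05, 0.714]
ft_force: [-0.5, 0.1, -0.9]
grip_width: 0.0408
0.034 [np.float64(2.6), np.float64(2.3)] lat [np.float64(-0.7), np.float64(-1.2)] gap 0.0325
0.036 [np.float64(3.6), np.float64(3.4)] lat [np.float64(-1.0), np.float64(-1.4)] gap 0.0324
0.038 [np.float64(4.7), np.float64(4.5)] lat [np.float64(-1.3), np.float64(-1.6)] gap 0.0323
clamp handle/arm changed px 0 bystanders 2
22.8 0.000540666145832398 0.040789722121624114
the job is handed in; nothing more can be done
```

I closed the toggle clamp, picked up the dividers by their legs, squeezed them to the line gap, and handed the job in at 22.8 s while still holding the points over the two pencil lines. No verdict was reported, and I had no direct reading of the clamp joint or the foot force.

**Last checks**
- **Points:** the gap is about 32.4 mm. Sideways error is about 1 mm on each line, and the points sit 2–4 mm along from the lines' middles.
- **Height:** about 2–3 mm above the wood, uncertain by about 3 mm. The three ways I estimated it differed by several mm. The measured force shows no contact with the wood.
- **Grip:** width 40.8 mm and the arm still.
- **Clamp:** the last scene picture shows no change at the clamp since it was closed. The handle tip height puts it at about 0.15 rad, which is home. Triangulating the whole handle gave 0.14 rad once and 0.22 rad once.
- **Knife, glue and tape:** the glue and tape area is unchanged in the last scene picture. The knife was not compared at the end.

**What went wrong or disagreed**
- **Fingertip offset:** the real fingertips stood about 30 mm short of what the reported TCP and the data sheet imply. The first two closes on the dividers missed because of it, so I regrasped deeper.
- **Clamp press:** an extra confirming press on the closed clamp peaked at 45 N on the wrist sensor. I believe that was the fingers on the handle. If it was the gripper's body, it passed the 40 N limit and the run fails.

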